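Split the trial weights on the balancing rotor

TASK

Load the trial weights for a balance run: turn the rotor between its centres so that the pin just left of the hub mark (the robot's left, when the mark is up) stands upright and slide every large disc weight down onto it; likewise bring the pin just right of the mark upright and slide every small disc weight down onto that one, each pin upright until its set is on, in whichever order you like. Finish with the hub mark facing straight up between the two loaded pins and all weights still down on their pins, and leave the other things on the bench alone.

Things in the scene. Friction and masses are not known exactly. Their poses are not given: they have to be found in the camera images.
- stand: fixed grey stand with two cone centres, between which the rotor hangs; origin on the bench under the rotor's centre, x along the axle. Bed 250 mm along x, 110 mm wide, on cross feet 170 mm wide; two uprights begin 74 mm either side of the origin along x, 72 mm wide at the foot, 46 mm above, 153 mm high.
- axle (a point): centre of the rotor, on its level axle 132 mm above the bench; the frame turns with the rotor: x along the axle, away from the robot within 0.35 rad; z towards the hub mark (up when the mark is up). Hub disc 84 mm across, 26 mm thick, with six equal radial pins 60 degrees apart in the plane x = 0, tips 110 mm from the axle; the mark is midway between two of them.
- mark (a point): hub mark: a black raised bar 12 mm wide on both faces of the hub disc, running on across its rim; point on the rim, 42 mm from the axle, midway between left_pin and right_pin. The rotor turns either way without end, moved by any pin; about 0.32 N m of drag in the nipped-up centres holds it at any angle, also unevenly loaded.
- left_pin (a point): steel pin of the rotor just left of the hub mark (towards the robot's left, +y) when the mark is up: 9 mm thick, tapered tip. Point: on the pin's axis at the face of its 18 mm foot collar, where weights come to rest, 50 mm from the axle; z points outward along the pin to its tip 60 mm away; x lies along the axle.
- right_pin (a point): steel pin of the rotor just right of the hub mark (towards the robot's right, -y) when the mark is up: 9 mm thick, tapered tip. Point: on the pin's axis at the face of its 18 mm foot collar, where weights come to rest, 50 mm from the axle; z points outward along the pin to its tip 60 mm away; x lies along the axle.
- L1_c (a point): large disc weight: flat steel ring, 50 mm across, 10 mm thick, hole 13 mm through the middle, 0.145 kg, lying flat on the bench at the start; the point is its centre (half-way up, on the hole's axis), z along the hole. May be absent.
- L2_c (a point): large disc weight: flat steel ring, 50 mm across, 10 mm thick, hole 13 mm through the middle, 0.145 kg, lying flat on the bench at the start; the point is its centre (half-way up, on the hole's axis), z along the hole. May be absent.
- L3_c (a point): large disc weight: flat steel ring, 50 mm across, 10 mm thick, hole 13 mm through the middle, 0.145 kg, lying flat on the bench at the start; the point is its centre (half-way up, on the hole's axis), z along the hole. May be absent.
- S1_c (a point): small disc weight: flat steel ring, 36 mm across, 10 mm thick, hole 13 mm through the middle, 0.072 kg, lying flat on the bench at the start; the point is its centre (half-way up, on the hole's axis), z along the hole. May be absent.
- S2_c (a point): small disc weight: flat steel ring, 36 mm across, 10 mm thick, hole 13 mm through the middle, 0.072 kg, lying flat on the bench at the start; the point is its centre (half-way up, on the hole's axis), z along the hole. May be absent.
- S3_c (a point): small disc weight: flat steel ring, 36 mm across, 10 mm thick, hole 13 mm through the middle, 0.072 kg, lying flat on the bench at the start; the point is its centre (half-way up, on the hole's axis), z along the hole. May be absent.
- reagent_bottle: glass jar, 64 mm across, 130 mm tall, standing; origin under its centre. Leave alone.
- beaker: glass beaker, 70 mm across, 90 mm tall, standing; origin under its centre. Leave alone.
- screwdriver: screwdriver lying on the bench along its x axis. Leave alone.
- thermo: white hand-held thermometer box 50 x 110 x 24 mm lying on the bench; origin under its centre. Leave alone.
Things that resemble listed ones, but are neither listed nor needed, are in the scene too. Leave any brown or red look-alike of the part that bears S2_c alone.

How it is judged:
By the outcome, as a careful person would: the job done as asked, in the order asked, and still so for the second after the job is handed in, with the robot touching nothing.
Of L1, L2, L3 only 2 to 3 are there at a start; the rules pass over those that are not, and their reading is None.
Of S1, S2, S3 only 1 to 3 are there at a start; the rules pass over those that are not, and their reading is None.
At some moment in a run one of L1, L2, L3, S1, S2, S3 may be knocked a few centimetres aside while the robot is not near it.
It also fails if it takes over 210 s, if anything falls off the work surface, if the arm or the gripper's body presses on something with over 40 N, if the wrist force passes 120 N, or if a joint passes its speed limit or range.

ROBOT

A 6-joint arm with a two-finger parallel gripper is mounted at the origin on the work surface. World frame = base frame: x ahead of the robot, y to its left, z up, the work surface at z = 0. Lengths are in m, angles in rad, forces in N, time in s.
With the tool pointing down it reaches from about 0.25 to 0.775 m from the base axis. Payload 4 kg.
Tool frame: the origin (TCP) lies midway between the tips of the shut fingers; the grasp point (between the pads) lies 19 mm behind it (tcp_to_grasp is the distance from the TCP to the grasp point, in m); y points along the fingers, z is the direction in which the jaws open and shut, and the axes are right-handed (so a half turn about y gives the same grasp; the last joint's range is limited). The gripper opens to 85 mm and grips with 20 to 120 N. Pads are 22 mm wide; open, the fingers measure 114 mm over their backs; the gripper's body (76 mm by 85 mm) begins 54 mm behind the grasp point. The pads swing forward as they close: fully open they stand 13 mm farther back than shut.
Start: joints at [-1.241, 0.087, 1.371, -0, 1.684, -0.103], TCP at [0.231, -0.499, 0.231] pointing down, gripper open.
Joint ranges: [-3.1, 3.1], [-0.76, 2.03], [0.27, 2.55], [-1.08, 4.22], [0.17, 2.65], [-2.57, 2.57]. Speed limits (rad/s): [2.79, 2.79, 3.14, 3.14, 3.14, 3.14].

INTERFACE

Orientations are given as a unit quaternion [w, x, y, z].
In Python, from rig import * gives the robot as it stands.
- The arm moves only by the tool step_arm, never from a script. Its argument "deltas" is a list that holds one entry, the list of rows, each a list of 7 numbers: the closure, from 0 (fully open) to 1 (shut), then the shift along the world's x, y, z in mm, then the turn, a rotation vector about the world's x, y, z in degrees. A call has 1 to 12 rows; each row shifts and turns the pose as measured when the row begins; what a row does not reach is not made up. A row lasts 1/8 s, in which the tool goes at most 62.5 mm and 10.7 degrees, less where a joint would pass 70% of its speed; a pose out of reach is approached as far as the arm can. A call with a gripper value outside its range is refused whole. The fingers move at their own pace and stop on an object; "grip_force" is the grip in N (left out, the last holds). Time passes only in rows, so rows that do not move let the fingers close. It gives the time, the measured TCP pose, the force and the opening at its end, in the units of the state.
- state(): the state, without advancing time (a new reading comes with each control period).
- camera(name): name is "side" or "top" or "wrist"; returns (picture, depth): 400x640x3 uint8, red, green, blue; 400x640 float32, m along the optical axis (not along the pixel's ray), 0 where there is no reading.
- camera_params(name): a dict with "vfov" (degrees; the focal length in pixels is half the picture's height over the tangent of half this angle, whatever the lens; pixels are square), "cx", "cy" (the principal point, pixels), "extrinsics" (4x4, takes a point from camera to world coordinates). Camera axes: x right, y down, z forward; pixel columns grow to the right and rows downward; lengths in m; the calibration is good to about 2 mm. A picture is of the moment at which its call begins: read the wrist's pose just before it. camera_params takes no time and is no camera call; for the wrist camera it gives the pose at the moment of the call.
- job_done(): hands the job in, once; it reports no verdict.
The state is a dict: "clock": time; "joints": joint angles; "joint_vel": joint speeds; "joint_torque": joint torques, N m; "position": TCP position; "eef_rot": TCP orientation; "ft_force": force on the tool from outside, world axes, zero at the start; "moment": the same for the moment, N m; "finger_gap": finger opening in m.
Only numpy, scipy, OpenCV 4.12 (cv2) and the standard library are available. Lean on these libraries where they do the work, as an engineer would, in place of code of your own. Each camera call takes 0.05 s, during which the arm holds its last target.

## Working session

There is one attempt and no reset: what is moved stays moved. The work goes in short steps, Python scripts to look and compute and a tool call to move; the robot and the scene stay as the last step left them, time stands still between calls to the robot, and variables do not carry over. Pictures are saved under pics/ and viewed, and the job is handed in when it is done.

Besides the shell and the picture viewer there is one more tool, called as name(argument=value, ...), one argument or row to a line, values as JSON. step_arm: Moves the arm, as the interface text tells. Its arguments: {"type":"object","properties":{"deltas":{"type":"array"},"grip_force":{"type":"number"}},"required":["deltas"]}

```bash
ls; mkdir -p pics
cat > h.py <<'E'
from rig import *
import numpy as np, cv2
def snap(n,f):
    p=camera_params(n); im,d=camera(n); cv2.imwrite('pics/'+f+'.png',im[:,:,::-1]); np.savez('pics/'+f+'.npz',im=im,d=d,E=p['extrinsics'],v=p['vfov'],c=[p['cx'],p['cy']]); return im,d,p
def load(f):
    z=np.load('pics/'+f+'.npz'); return z['im'],z['d'],dict(vfov=float(z['v']),cx=z['c'][0],cy=z['c'][1],extrinsics=z['E'])
def ray(p,u,v):
    f=200/np.tan(np.radians(p['vfov'])/2); E=np.array(p['extrinsics'])
    return E[:3,3],E[:3,:3]@np.array([(u-p['cx'])/f,(v-p['cy'])/f,1.])
def onz(p,u,v,z):
    o,r=ray(p,u,v); return o+r*(z-o[2])/r[2]
def onx(p,u,v,x):
    o,r=ray(p,u,v); return o+r*(x-o[0])/r[0]
def dep(p,d,u,v):
    o,r=ray(p,u,v); return o+r*d[int(v),int(u)]
def proj(p,X):
    f=200/np.tan(np.radians(p['vfov'])/2); E=np.array(p['extrinsics']); c=E[:3,:3].T@(np.array(X)-E[:3,3]); return c[0]/c[2]*f+p['cx'],c[1]/c[2]*f+p['cy']
E
python3 - <<'E'
from h import *
for n in ['side','top','wrist']:
    im,d,p=snap(n,n+'0'); print(n,p['vfov'],p['cx'],p['cy'],np.round(p['extrinsics'],3).tolist())
s=state();print(s)
E
```

```text
pics
side 47.31979063251309 307.50746841281415 206.6517499082286 [[0.993, -0.061, 0.103, 0.45], [-0.119, -0.607, 0.786, -0.962], [0.015, -0.792, -0.61, 0.909], [0.0, 0.0, 0.0, 1.0]]
top 46.0522541655414 323.6093540383514 206.26816235827349 [[-0.027, -0.993, 0.113, 0.484], [-1.0, 0.027, -0.004, 0.051], [0.001, -0.113, -0.994, 1.348], [0.0, 0.0, 0.0, 1.0]]
wrist 64.7973863618757 318.5060732169446 195.68521554509033 [[0.419, -0.861, -0.289, 0.306], [-0.908, -0.398, -0.131, -0.465], [-0.002, 0.317, -0.948, 0.372], [0.0, 0.0, 0.0, 1.0]]
{'clock': 0.15, 'joints': array([-1.24109827e+00,  8.78361481e-02,  1.37195235e+00, -1.56007377e-05,
        1.68358091e+00, -1.03113477e-01]), 'joint_vel': array([ 0.0011841 , -0.00244332, -0.00493803,  0.00057553, -0.00044803,
       -0.00067177]), 'joint_torque': array([ 2.26361219e-03, -3.52370524e+01, -3.13679838e+01,  1.89162188e-04,
        8.01937102e-03, -2.08178204e-05]), 'position': array([ 0.23054165, -0.49892223,  0.23035722]), 'eef_rot': array([ 0.15175328, -0.15190621,  0.69123727, -0.68999021]), 'ft_force': array([-0.09276348,  1.03296671, -0.18543278]), 'moment': array([-0.03682298,  0.02470495,  0.02133825]), 'finger_gap': 0.08489330011142403}
```

View pics/side0.png

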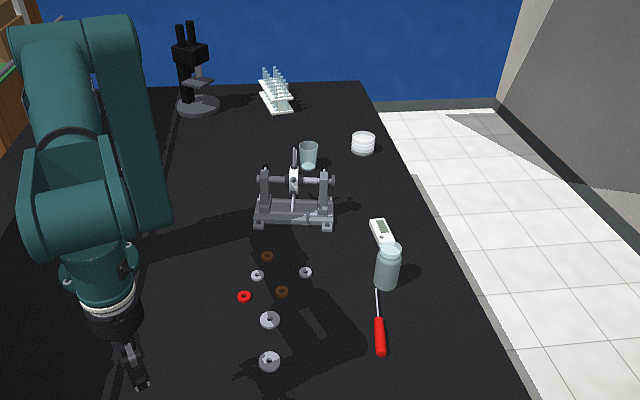

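View pics/top0.png

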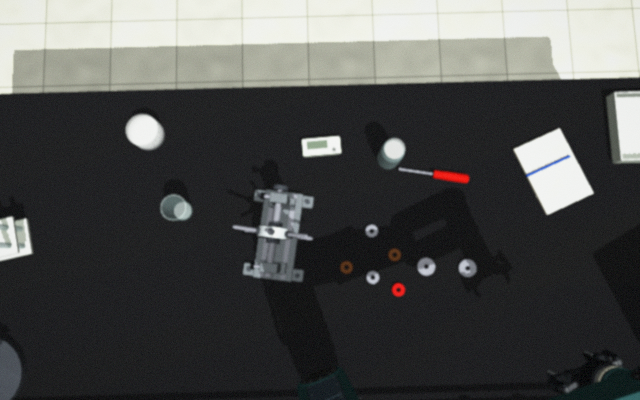

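View pics/wrist0.png

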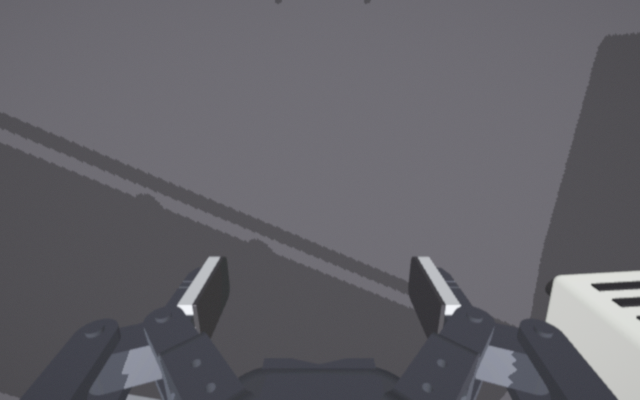

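Top view: silver rings — large at (426,267) and (467,268), small at (371,231) and (372,278). Look-alikes: brown at (394,255) and (346,267), red at (398,290). The rotor is at (274,233). Crops and measurements next.

Run:
```python
from h import *
im,d,p=load('top0'); s=load('side0')
hs=cv2.cvtColor(im,cv2.COLOR_RGB2HSV)
m=((hs[...,2]>110)&(hs[...,1]<60)).astype(np.uint8)
m[:, :320]=0; m[:215]=0; m[320:]=0
n,l,st,c=cv2.connectedComponentsWithStats(m)
for i in range(1,n):
    if st[i,4]>30 and st[i,0]<490:
        # centre by enclosing rect of outer contour
        cs,_=cv2.findContours((l==i).astype(np.uint8),cv2.RETR_EXTERNAL,cv2.CHAIN_APPROX_NONE)
        (u,v),r=cv2.minEnclosingCircle(max(cs,key=len)); P=onz(p,u,v,.01); print(st[i],u,v,r,P, r*2*1.33/ (200/np.tan(np.radians(p['vfov'])/2)))
a=cv2.resize(im[160:300,220:490],None,fx=2.9,fy=2.9,interpolation=cv2.INTER_CUBIC); cv2.imwrite('pics/c1.png',a[:,:,::-1])
a=cv2.resize(s[0][130:240,230:350],None,fx=5.4,fy=5.4,interpolation=cv2.INTER_CUBIC); cv2.imwrite('pics/c2.png',a[:,:,::-1])
```

```text
[366 224  12  13  98] 371.2742004394531 229.98387145996094 6.0598464012146 [ 0.56469845 -0.08771999  0.01      ] 0.034254336483348635
[418 258  18  18 228] 426.1666564941406 266.7916564941406 8.868846893310547 [ 0.45663919 -0.23849219  0.01      ] 0.050132700664140516
[459 260  17  17 210] 467.0 267.5 8.732224464416504 [ 0.45151016 -0.35354161  0.01      ] 0.04936041860603902
[366 272  14  12 115] 372.5 277.5 6.5193023681640625 [ 0.43091425 -0.0859794   0.01      ] 0.03685149130364486
```

View pics/c1.png

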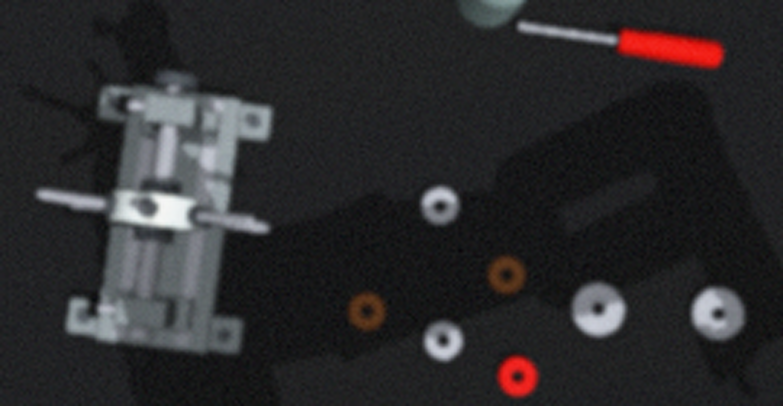

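View pics/c2.png

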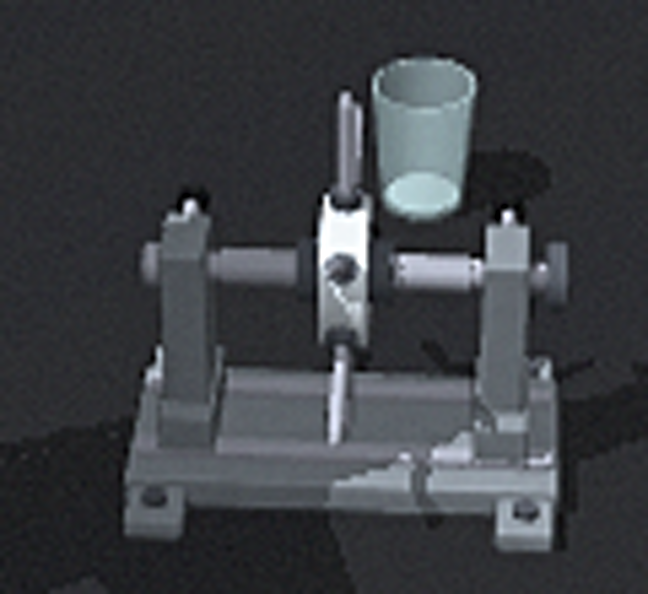

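Run:
```python
from h import *
im,d,p=load('top0')
f=200/np.tan(np.radians(p['vfov'])/2); E=np.array(p['extrinsics'])
v,u=np.mgrid[170:300,220:330]; dd=d[170:300,220:330]
C=np.stack([(u-p['cx'])/f*dd,(v-p['cy'])/f*dd,dd],-1)@E[:3,:3].T+E[:3,3]
z=C[...,2]
for lo,hi in [(.145,.162),(.166,.185),(.185,.215),(.215,.26)]:
    m=((z>lo)&(z<hi)).astype(np.uint8); n,l,st,c=cv2.connectedComponentsWithStats(m)
    for i in range(1,n):
        if st[i,4]>4:
            P=C[l==i]; print(lo,st[i,4],P.mean(0).round(4),P.min(0).round(3),P.max(0).round(3),c[i]+[220,170])
# pins side
m=(z>.1)
for y0 in [.29,.28,.27,.26,.25,.24,.23,.12,.11,.1,.09,.08,.07]:
    k=m&(abs(C[...,1]-y0)<.004); 
    if k.sum(): print(y0,C[k].mean(0).round(4),k.sum())
```

```text
0.145 48 [0.6731 0.1581 0.1508] [0.668 0.145 0.145] [0.679 0.173 0.155] [279.70833333 187.04166667]
0.145 229 [0.6466 0.1706 0.1529] [0.632 0.14  0.146] [0.661 0.209 0.162] [274.92576419 197.27074236]
0.145 46 [0.5776 0.1735 0.149 ] [0.571 0.162 0.145] [0.584 0.188 0.155] [274.36956522 224.2826087 ]
0.145 69 [0.5627 0.217  0.1577] [0.548 0.202 0.15 ] [0.574 0.234 0.162] [256.92753623 230.36231884]
0.145 17 [0.5603 0.1435 0.1579] [0.551 0.133 0.149] [0.565 0.151 0.162] [285.94117647 230.52941176]
0.145 53 [0.5376 0.1792 0.1494] [0.53  0.164 0.145] [0.545 0.193 0.159] [272.33962264 240.01886792]
0.145 14 [0.5421 0.1467 0.1563] [0.539 0.142 0.145] [0.546 0.154 0.161] [284.85714286 237.78571429]
0.145 237 [0.4697 0.1982 0.1524] [0.454 0.168 0.145] [0.484 0.236 0.16 ] [265.08860759 267.18987342]
0.166 45 [0.5698 0.2577 0.1747] [0.564 0.243 0.166] [0.574 0.273 0.182] [239.62222222 227.55555556]
0.166 177 [0.5565 0.1753 0.1725] [0.541 0.15  0.166] [0.573 0.206 0.185] [272.81355932 232.05084746]
0.166 44 [0.5482 0.1248 0.1744] [0.542 0.107 0.166] [0.553 0.145 0.184] [293.06818182 234.75      ]
0.185 10 [0.5592 0.179  0.1969] [0.554 0.177 0.186] [0.566 0.181 0.212] [270.2 230.4]
0.185 29 [0.5447 0.0984 0.1913] [0.541 0.089 0.187] [0.549 0.109 0.2  ] [303.37931034 235.51724138]
0.215 17 [0.5575 0.1831 0.2318] [0.554 0.179 0.217] [0.562 0.19  0.24 ] [266.82352941 230.23529412]
0.27 [0.5712 0.2699 0.1797] 9
0.26 [0.5702 0.2601 0.1757] 15
0.25 [0.5684 0.2505 0.1726] 11
0.24 [0.5612 0.24   0.1637] 15
0.23 [0.5075 0.2299 0.1566] 39
0.12 [0.5473 0.1197 0.1551] 16
0.11 [0.5457 0.11   0.1656] 13
0.1 [0.5445 0.0997 0.178 ] 14
0.09 [0.5431 0.0909 0.1812] 7
```

step_arm(
  deltas=[
    [[0,15,60,12,0,0,5],[0,15,60,12,0,0,5],[0,15,60,12,0,0,5],[0,15,60,12,0,0,5],[0,15,60,12,0,0,5],[0,15,60,12,0,0,5],[0,12,60,12,0,0,5],[0,12,60,12,0,0,5],[0,12,60,12,0,0,5],[0,12,60,12,0,0,5],[0,12,60,0,0,0,5],[0,12,60,0,0,0,5]],
  ],
  grip_force=40,
)

```text
clock: 1.65
position: [0.3872, 0.2246, 0.3452]
eef_rot: [0.484, -0.483, 0.518, -0.514]
ft_force: [0.4, -0.4, 0.9]
finger_gap: 0.085
```

step_arm(
  deltas=[
    [[0,10,40,0,-9,0,0],[0,10,40,0,-9,0,0],[0,10,40,0,-9,0,0],[0,10,20,0,-9,0,0],[0,0,0,0,0,0,0]],
  ],
)

```text
clock: 2.28
position: [0.4278, 0.3744, 0.3381]
eef_rot: [-0.305, 0.615, -0.323, 0.652]
ft_force: [0.2, -0.4, -0.6]
finger_gap: 0.0855
```

Run:
```python
from h import *
im,d,p=snap('wrist','w1'); print(state()['position'],np.round(p['extrinsics'],3).tolist(), proj(p,[.558,.184,.132]))
```

```text
[0.427488   0.37279573 0.3415248 ] [[0.998, -0.055, -0.018, 0.433], [-0.046, -0.56, -0.827, 0.525], [0.036, 0.826, -0.562, 0.401], [0.0, 0.0, 0.0, 1.0]] (np.float64(413.7444554379188), np.float64(167.84096100994842))
```

View pics/w1.png

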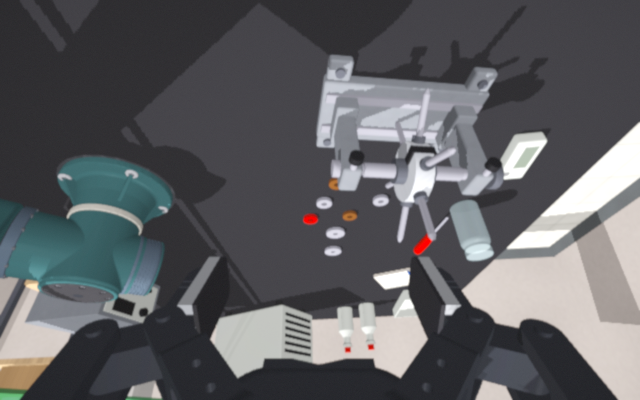

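Run:
```python
from h import *
im,d,p=load('w1'); a=cv2.resize(im[60:270,310:520],None,fx=2.8,fy=2.8,interpolation=cv2.INTER_CUBIC)[::-1,::-1,::-1]; cv2.imwrite('pics/c3.png',a)
```

```text
(no output)
```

View pics/c3.png

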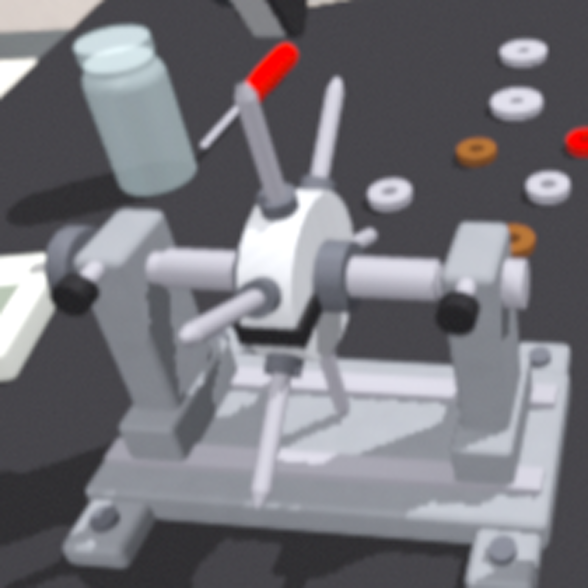

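Rotor seen from the left: black mark (crop ~(275,330)) lies between the pin at +60° left and the one at +120°. So the pin at +60° is right_pin and the one at +120° is left_pin; both come upright by turning clockwise (60°, then 120°).

step_arm(
  deltas=[
    [[0,30,-20,0,9,0,0],[0,35,-25,0,9,0,0],[0,35,-30,-20,9,0,0],[0,35,-30,-20,9,0,-4],[0,0,0,0,0,0,0]],
  ],
)

```text
clock: 2.95
position: [0.5644, 0.2591, 0.3125]
eef_rot: [-0.471, 0.455, -0.532, 0.537]
ft_force: [-0.6, 0.3, -0.5]
finger_gap: 0.0853
```

```bash
cat >> h.py <<'E'
from scipy.spatial.transform import Rotation as Ro
AX=np.array([.988,-.154,0]); 
def tool():
    s=state(); w,x,y,z=s['eef_rot']; R=Ro.from_quat([x,y,z,w]); M=R.as_matrix()
    # desired: y_t=(0,0,-1), z_t = +-AX (nearest)
    zt=AX/np.linalg.norm(AX); zt=zt if zt@M[:,2]>0 else -zt
    yt=np.array([0,0,-1.]); T=np.stack([np.cross(yt,zt),yt,zt],1)
    rv=np.degrees((Ro.from_matrix(T)*R.inv()).as_rotvec())
    print('tcp',s['position'].round(4),'rotfix',rv.round(2),'F',s['ft_force'].round(1),'gap',round(s['finger_gap'],4),'t',round(s['clock'],2)); return s,rv
E
python3 - <<'E'
from h import *
tool(); im,d,p=snap('wrist','w2'); print(np.round(p['extrinsics'],3).tolist())
E
```

```text
tcp [0.5644 0.2591 0.3125] rotfix [-0.48  1.19 -0.67] F [-0.6  0.3 -0.5] gap 0.0853 t 2.95
[[0.99, -0.142, -0.025, 0.574], [-0.143, -0.941, -0.306, 0.338], [0.02, 0.307, -0.952, 0.455], [0.0, 0.0, 0.0, 1.0]]
```

View pics/w2.png

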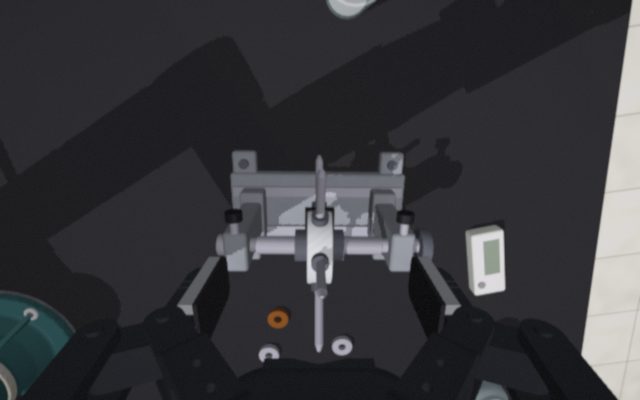

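Run:
```python
from h import *
im,d,p=load('w2'); a=cv2.resize(im[140:360,215:435],None,fx=2.7,fy=2.7,interpolation=cv2.INTER_CUBIC)
cv2.imwrite('pics/c4.png',a[:,:,::-1])
im,d,p=load('top0'); a=cv2.resize(im[180:285,225:325],None,fx=5.6,fy=5.6,interpolation=cv2.INTER_CUBIC)
cv2.imwrite('pics/c5.png',a[:,:,::-1])
```

```text
(no output)
```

View pics/c4.png

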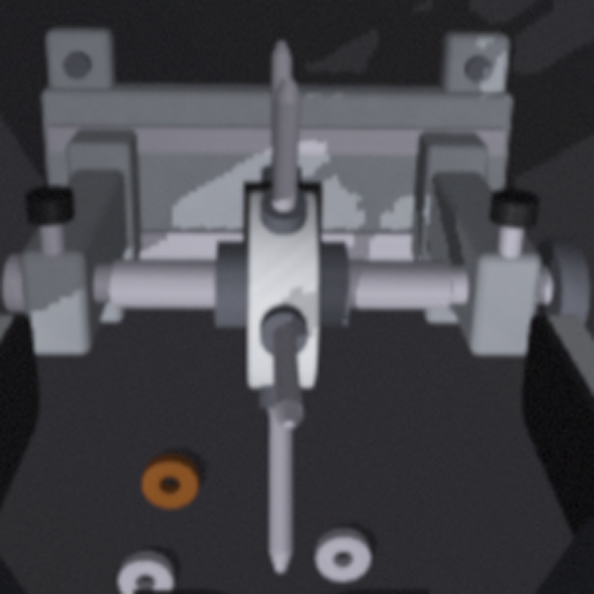

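View pics/c5.png

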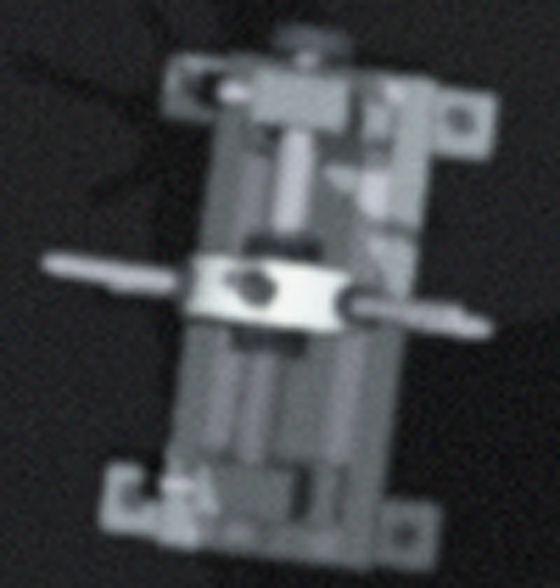

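```bash
cat >> h.py <<'E'
C0=np.array([.558,.183,.132])
def onplane(p,u,v,C=None,n=None):
    C=C0 if C is None else C; n=AX if n is None else n
    o,r=ray(p,u,v); t=((C-o)@n)/(r@n); return o+r*t
def tri(a,b):
    (o1,r1),(o2,r2)=a,b; r1=r1/np.linalg.norm(r1); r2=r2/np.linalg.norm(r2)
    A=np.stack([r1,-r2],1); t=np.linalg.lstsq(A,o2-o1,rcond=None)[0]
    P1,P2=o1+r1*t[0],o2+r2*t[1]; return (P1+P2)/2,np.linalg.norm(P1-P2)
E
python3 - <<'E'
from h import *
_,d1,p1=load('w2'); _,d2,p2=load('top0')
W=lambda a,b:(a/2.7+215,b/2.7+140); T=lambda a,b:(a/5.6+225,b/5.6+180)
Pts={}
for n,w,t in [('p60',(287,84),(44,263)),('m60',(281,570),(490,328)),('up',(289,412),(232,277))]:
    P,e=tri(ray(p1,*W(*w)),ray(p2,*T(*t))); Pts[n]=P; print(n,P.round(4),round(e,4), np.linalg.norm(P-C0))
print('mid',(Pts['p60']+Pts['m60'])/2)
# uprights tops, wrist: centres at z=.153
for u,v in [(62,300),(505,300)]: print(onz(p1,*W(u,v),.153))
for u,v in [(60,283),(520,283)]: print('axle',onz(p1,*W(u,v),.132))
E
```

```text
p60 [0.5718 0.273  0.1824] 0.0014 0.10403787444933263
m60 [0.5396 0.0759 0.1821] 0.0052 0.11962579600582246
up [0.5592 0.1839 0.2335] 0.0001 0.10149687094669663
mid [0.55572268 0.17446077 0.18222302]
[0.47259055 0.1926425  0.153     ]
[0.64581308 0.16580458 0.153     ]
axle [0.46645463 0.19037407 0.132     ]
axle [0.65760068 0.1608537  0.132     ]
```

step_arm(
  deltas=[
    [[0,5.5,3,-40,-0.5,1.2,-0.7],[0,0,0,-40,0,0,0],[0,0,0,-35,0,0,0],[0,0,0,-25,0,0,0],[0,0,0,-12,0,0,0],[0,0,0,0,0,0,0]],
  ],
)

```text
clock: 3.75
position: [0.5653, 0.269, 0.176]
eef_rot: [-0.472, 0.454, -0.531, 0.538]
ft_force: [-1.1, 0.6, 0.4]
finger_gap: 0.0854
```

```bash
sed -i 's/C0=np.array.*/C0=np.array([.558,.177,.132])/' h.py
python3 - <<'E'
from h import *
tool(); im,d,p=snap('wrist','w3')
E
```

```text
tcp [0.5653 0.269  0.176 ] rotfix [-0.55  1.48 -0.61] F [-1.1  0.6  0.4] gap 0.0854 t 3.75
```

View pics/w3.png

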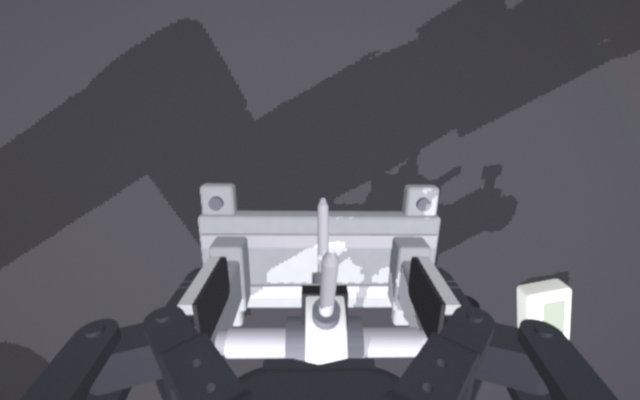

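step_arm(
  deltas=[
    [[0,5.5,-5,-10,-0.5,1.5,-0.6],[0,1.5,-2,-8,-0.5,1,-0.5],[0,0,0,0,0,0,0]],
  ],
)

```text
clock: 4.18
position: [0.5749, 0.2623, 0.1614]
eef_rot: [0.452, -0.462, 0.541, -0.538]
ft_force: [0.3, -0.4, -0.2]
finger_gap: 0.0855
```

Run:
```python
from h import *
tool()
```

```text
tcp [0.5749 0.2623 0.1614] rotfix [ 0.38 -0.76  0.56] F [ 0.3 -0.4 -0.2] gap 0.0855 t 4.17
```

step_arm(
  deltas=[
    [[0,-3.5,0,-3,0.3,-0.6,0.4],[0.3,0,0,0,0,0,0]],
  ],
)

```text
clock: 4.42
position: [0.5714, 0.2621, 0.1581]
eef_rot: [0.458, -0.46, 0.538, -0.537]
ft_force: [-0.0, -0.1, 0.1]
finger_gap: 0.0698
```

Run:
```python
from h import *
tool(); tool()
im,d,p=snap('wrist','w4')
tool()
```

```text
tcp [0.5714 0.2621 0.1581] rotfix [ 0.06 -0.15  0.16] F [-0.  -0.1  0.1] gap 0.0698 t 4.42
tcp [0.5714 0.2621 0.1581] rotfix [ 0.06 -0.15  0.16] F [-0.  -0.1  0.1] gap 0.0698 t 4.42
tcp [0.5717 0.2622 0.1584] rotfix [ 0.05 -0.11  0.16] F [ 0.7 -0.1  0.7] gap 0.0629 t 4.47
```

View pics/w4.png

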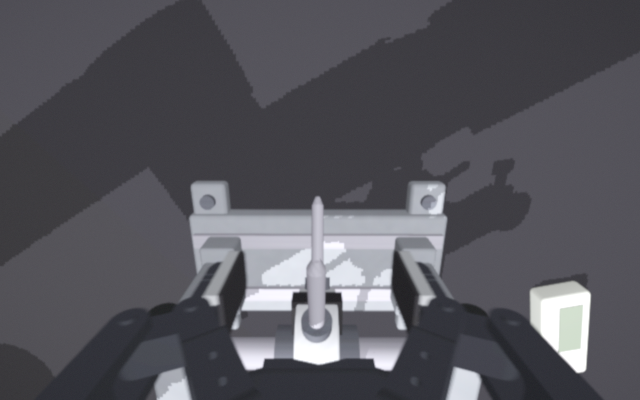

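step_arm(
  deltas=[
    [[1,0,0,0,0,0,0],[1,0,0,0,0,0,0],[1,0,0,0,0,0,0],[1,0,0,0,0,0,0],[1,0,0,0,0,0,0]],
  ],
  grip_force=30,
)

```text
clock: 5.1
position: [0.5701, 0.2626, 0.159]
eef_rot: [0.458, -0.461, 0.539, -0.537]
ft_force: [-0.7, -0.1, -0.5]
finger_gap: 0.0075
```

Run:
```python
from h import *
tool()
im,d,p=snap('wrist','w5')
```

```text
tcp [0.5701 0.2626 0.159 ] rotfix [ 0.02 -0.27  0.12] F [-0.7 -0.1 -0.5] gap 0.0075 t 5.1
```

View pics/w5.png

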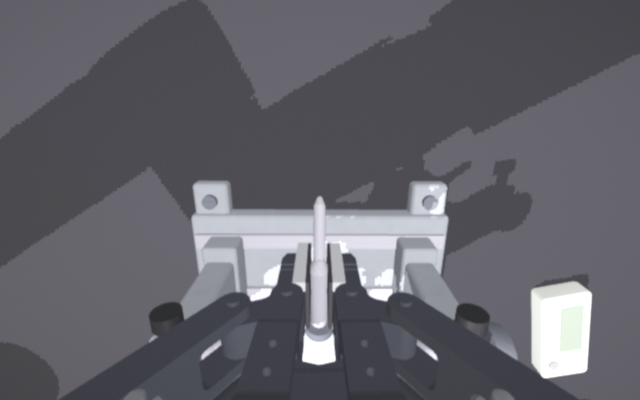

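step_arm(
  deltas=[
    [[1,-1.4,-9.3,14.4,0,0,0],[1,-1.8,-11.5,12.5,0,0,0],[1,-2.1,-13.5,10.3,0,0,0]],
  ],
)

```text
clock: 5.52
position: [0.565, 0.2308, 0.1944]
eef_rot: [0.46, -0.46, 0.54, -0.534]
ft_force: [2.0, 4.2, -5.1]
finger_gap: 0.0076
```

```bash
cat >> h.py <<'E'
def arc(targets,C=None,g=.019):
    C=C0 if C is None else C
    s,_=tool(); P=s['position'].copy(); P[2]+=g; L=np.array([-AX[1],AX[0],0]); L/=np.linalg.norm(L)
    lat=(P-C)@L; h=P[2]-C[2]; r=np.hypot(lat,h); a=np.degrees(np.arctan2(lat,h)); off=(P-C)@AX
    print('lat',lat.round(4),'h',h.round(4),'r',r.round(4),'ang',a.round(1),'axoff',off.round(4))
E
python3 - <<'E'
from h import *
arc(0)
E
```

```text
tcp [0.565  0.2308 0.1944] rotfix [-0.35 -0.3  -0.08] F [ 2.   4.2 -5.1] gap 0.0076 t 5.53
lat 0.0543 h 0.0814 r 0.0979 ang 33.7 axoff -0.0014
```

step_arm(
  deltas=[
    [[1,-2.4,-16,8.5,0,0,0],[1,-2.5,-16,5,0,0,0],[1,-2.2,-14,2,0,0,0],[1,-1.2,-8,0.2,0,0,0],[1,0,0,0,0,0,0]],
  ],
)

```text
clock: 6.15
position: [0.5559, 0.1738, 0.2128]
eef_rot: [0.462, -0.458, 0.541, -0.533]
ft_force: [1.3, 2.5, -2.6]
finger_gap: 0.0076
```

Run:
```python
from h import *
arc(0)
snap('wrist','w6')
snap('side','s6')
```

```text
tcp [0.5559 0.1738 0.2128] rotfix [-0.61 -0.17 -0.03] F [ 1.3  2.5 -2.6] gap 0.0076 t 6.15
lat -0.0035 h 0.0998 r 0.0999 ang -2.0 axoff -0.0016
```

View pics/w6.png

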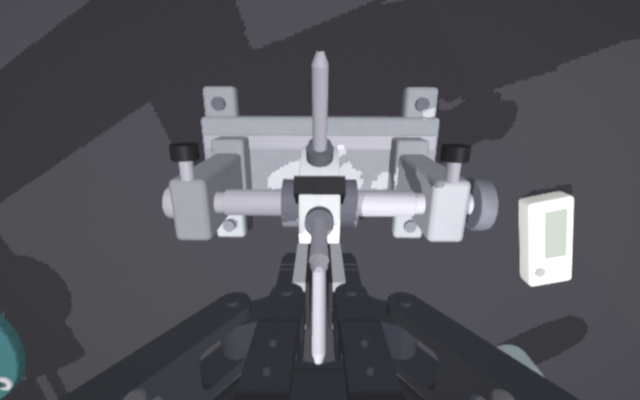

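```bash
cat >> h.py <<'E'
def ang(p,u,v,C=None):
    C=C0 if C is None else C
    P=onplane(p,u,v,C); L=np.array([-AX[1],AX[0],0]); L/=np.linalg.norm(L)
    l=(P-C)@L; h=P[2]-C[2]; return np.degrees(np.arctan2(l,h)).round(1),np.hypot(l,h).round(4)
E
python3 - <<'E'
from h import *
im,d,p=load('w6')
a=cv2.resize(im[40:380,220:420],None,fx=1.75*1.7,fy=1.75,interpolation=cv2.INTER_CUBIC)
print('tip60',ang(p,320,53)); print('tip-60',ang(p,319,361)); print('uptip',ang(p,319,270)); print('mark',[ang(p,320,v) for v in (178,190,199)])
# intersect ray with z plane for axle
for u,v in [(200,207),(440,208),(230,203),(410,204)]: print(onz(p,u,v,.132))
f=200/np.tan(np.radians(p['vfov'])/2)
E
```

```text
tip60 (np.float64(-2.6), np.float64(1.5287))
tip-60 (np.float64(6.4), np.float64(0.1677))
uptip (np.float64(14.9), np.float64(0.1793))
mark [(np.float64(17.2), np.float64(0.4086)), (np.float64(18.1), np.float64(0.3955)), (np.float64(18.8), np.float64(0.387))]
[0.46804507 0.18609821 0.132     ]
[0.64678441 0.15774166 0.132     ]
[0.49122381 0.18576068 0.132     ]
[0.62469164 0.16437914 0.132     ]
```

```bash
cat >> h.py <<'E'
def angr(p,u,v,r,C=None):
    C=C0 if C is None else C
    o,q=ray(p,u,v); L=np.array([-AX[1],AX[0],0]); L/=np.linalg.norm(L)
    o2=np.array([(o-C)@L,o[2]-C[2]]); d2=np.array([q@L,q[2]]); d2/=np.linalg.norm(d2)
    b=o2@d2; c=o2@o2-r*r; D=b*b-c
    if D<0:
        x=o2-b*d2; return ('miss',round(float(np.degrees(np.arctan2(*x))),1),round(float(np.hypot(*x)),4))
    return [round(float(np.degrees(np.arctan2(*(o2+t*d2)))),1) for t in (-b-D**.5,-b+D**.5)]
E
python3 - <<'E'
from h import *
im,d,p=load('w6')
for y in (.174,.177):
    C=C0.copy(); C[1]=y
    print(y,'tip60',angr(p,320,53,.11,C),'tip-60',angr(p,319,361,.11,C),'mark',[angr(p,320,v,.043,C) for v in (178,190,199)])
E
```

```text
0.174 tip60 [64.6, 102.6] tip-60 [-25.4, -63.4] mark [[42.7, 166.8], [31.9, -178.1], [24.4, -167.3]]
0.177 tip60 [60.3, 106.9] tip-60 [-29.0, -59.7] mark [[38.4, 171.1], [28.0, -174.2], [20.6, -163.5]]
```

step_arm(
  deltas=[
    [[0,0,0,0,0,0,0],[0,0,0,0,0,0,0],[0,0,0,0,0,0,0],[0,0,0,40,0,0,0],[0,-10,-30,30,0,0,0],[0,-23,-50,0,0,0,0],[0,-23,-50,0,0,0,0],[0,-23,-50,-20,0,0,0],[0,-23,-50,-40,0,0,0],[0,-23,-30,-50,0,0,0],[0,0,0,-20,0,0,0],[0,0,0,0,0,0,0]],
  ],
)

```text
clock: 7.75
position: [0.4279, -0.0917, 0.1579]
eef_rot: [-0.46, 0.46, -0.535, 0.538]
ft_force: [0.2, -0.5, 0.7]
finger_gap: 0.0855
```

Run:
```python
from h import *
tool()
snap('wrist','w7')
snap('side','s7');snap('top','t7')
im,d,p=load('s7');a=cv2.resize(im[130:240,230:350],None,fx=5.4,fy=5.4,interpolation=cv2.INTER_CUBIC); cv2.imwrite('pics/c6.png',a[:,:,::-1])
```

```text
tcp [ 0.4279 -0.0917  0.1579] rotfix [ 0.15  0.18 -0.08] F [ 0.2 -0.5  0.7] gap 0.0855 t 7.75
```

View pics/w7.png

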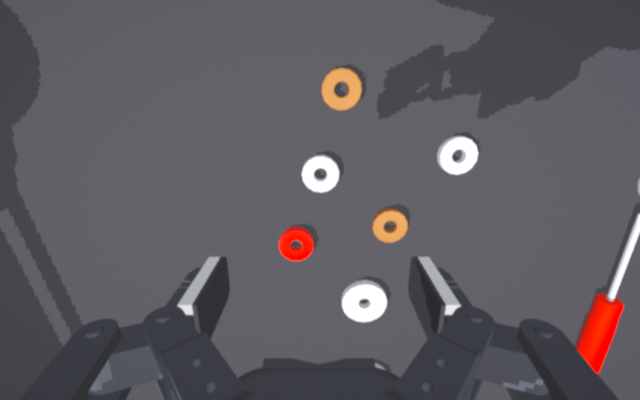

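View pics/c6.png

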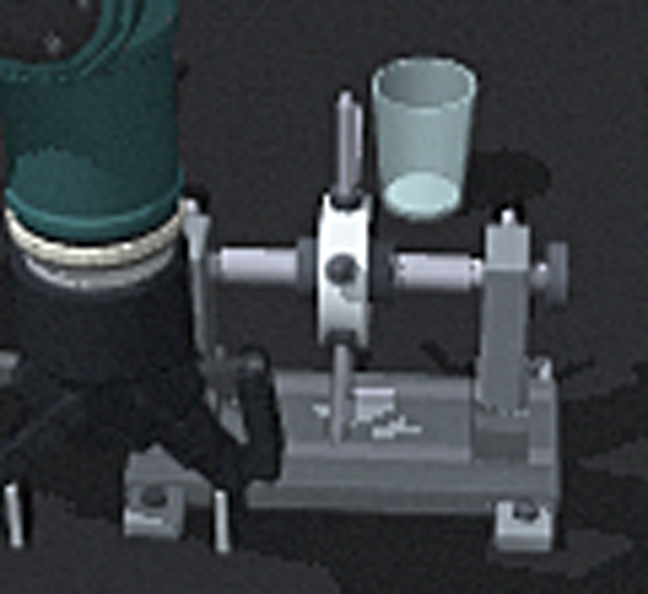

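View pics/t7.png

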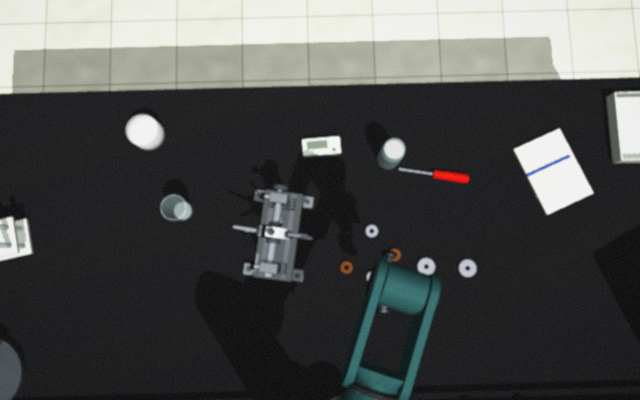

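```bash
cat >> h.py <<'E'
def rings(f,rmin=10,z=.01,thr=150):
    im,d,p=load(f); hs=cv2.cvtColor(im,cv2.COLOR_RGB2HSV)
    m=((hs[...,2]>thr)&(hs[...,1]<50)).astype(np.uint8); n,l,st,c=cv2.connectedComponentsWithStats(m)
    for i in range(1,n):
        if st[i,4]<150: continue
        cs,_=cv2.findContours((l==i).astype(np.uint8),cv2.RETR_EXTERNAL,cv2.CHAIN_APPROX_NONE); k=max(cs,key=len)
        if len(k)<6: continue
        (u,v),(a,b),_=cv2.fitEllipse(k)
        if a/b<.6: continue
        ff=200/np.tan(np.radians(p['vfov'])/2); P=onz(p,u,v,z); E=p['extrinsics']; dist=(P-E[:3,3])@E[:3,2]
        # hole centre
        h=[x for x in cv2.findContours((l==i).astype(np.uint8),cv2.RETR_CCOMP,cv2.CHAIN_APPROX_NONE)[0]]
        print('px',round(u),round(v),'P',P.round(4),'dia',round(b*dist/ff,4),round(a*dist/ff,4))
E
python3 - <<'E'
from h import *
rings('w7')
E
```

```text
px 457 155 P [ 0.5609 -0.0882  0.01  ] dia 0.0388 0.0347
px 320 174 P [ 0.4319 -0.0862  0.01  ] dia 0.0356 0.0354
px 364 301 P [ 0.4572 -0.2358  0.01  ] dia 0.05 0.0455
```

step_arm(
  deltas=[
    [[0,4,5.5,-60,0,0,0],[0.2,0,0,-50,0,0,0],[0.4,0,0,-25,0,0,0],[0.4,0,0,-3,0,0,0],[0.4,0,0,0,0,0,0]],
  ],
)

```text
clock: 8.52
position: [0.4439, -0.0863, 0.03]
eef_rot: [-0.468, 0.457, -0.525, 0.545]
ft_force: [0.6, 0.1, 0.2]
finger_gap: 0.0511
```

Run:
```python
from h import *
tool()
snap('wrist','w8'); rings('w8')
```

```text
tcp [ 0.4439 -0.0863  0.03  ] rotfix [ 0.65  1.68 -0.52] F [0.6 0.1 0.2] gap 0.0511 t 8.53
px 519 212 P [ 0.5596 -0.0868  0.01  ] dia 0.0391 0.0332
px 295 241 P [ 0.4323 -0.0847  0.01  ] dia 0.0349 0.0341
```

View pics/w8.png

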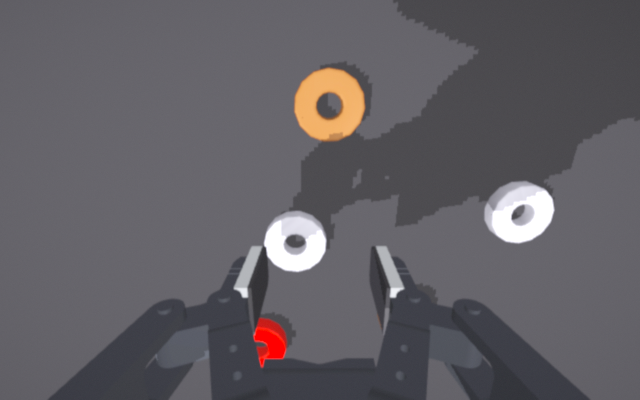

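step_arm(
  deltas=[
    [[0.4,-8,1,0,0.4,1.2,-0.4],[0.4,-3.5,0,0,0.2,0.4,-0.1],[0.4,0,0,0,0,0,0],[0.4,0,0,0,0,0,0]],
  ],
)

```text
clock: 9.07
position: [0.4345, -0.0863, 0.0342]
eef_rot: [-0.461, 0.459, -0.535, 0.54]
ft_force: [-0.3, -0.3, -1.4]
finger_gap: 0.0512
```

Run:
```python
from h import *
tool()
snap('wrist','w9'); rings('w9')
```

```text
tcp [ 0.4345 -0.0863  0.0342] rotfix [0.16 0.41 0.02] F [-0.3 -0.3 -1.4] gap 0.0512 t 9.07
px 535 207 P [ 0.5597 -0.087   0.01  ] dia 0.0397 0.0334
px 312 236 P [ 0.4322 -0.0849  0.01  ] dia 0.0351 0.0342
```

step_arm(
  deltas=[
    [[0.4,-2,1,-20,0,0.3,0],[0.4,0,0,-8,0,0,0],[0.4,0,0,0,0,0,0]],
  ],
)

```text
clock: 9.5
position: [0.4329, -0.0854, 0.006]
eef_rot: [-0.46, 0.46, -0.536, 0.539]
ft_force: [0.9, -0.1, 0.0]
finger_gap: 0.0511
```

Run:
```python
from h import *
tool()
snap('wrist','w10'); rings('w10')
```

```text
tcp [ 0.4329 -0.0854  0.006 ] rotfix [0.18 0.18 0.02] F [ 0.9 -0.1  0. ] gap 0.0511 t 9.5
px 577 228 P [ 0.5591 -0.0864  0.01  ] dia 0.0404 0.0329
px 315 261 P [ 0.4323 -0.0843  0.01  ] dia 0.0346 0.0338
```

View pics/w10.png

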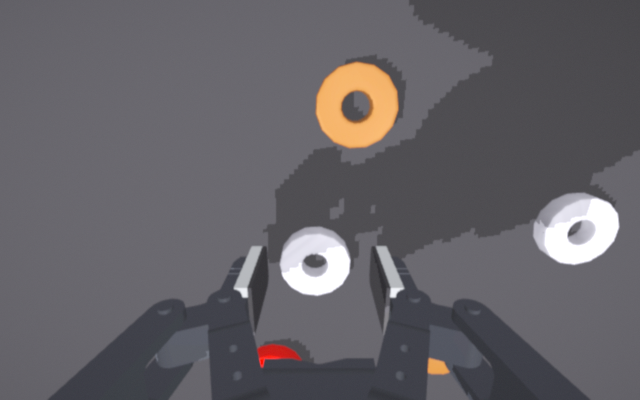

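step_arm(
  deltas=[
    [[0.4,-0.5,0.5,-4,0,0,0],[0.4,0,0,-3,0,0,0],[0.4,0,0,0,0,0,0]],
  ],
)

```text
clock: 9.93
position: [0.4335, -0.0853, 0.0]
eef_rot: [-0.46, 0.459, -0.535, 0.54]
ft_force: [0.3, -0.3, 1.0]
finger_gap: 0.0512
```

step_arm(
  deltas=[
    [[0.4,-1,0.5,-3,0,0,0],[0.4,0,0,0,0,0,0]],
  ],
)

```text
clock: 10.18
position: [0.4329, -0.0849, -0.0027]
eef_rot: [-0.461, 0.459, -0.534, 0.54]
ft_force: [-0.4, -0.0, -0.4]
finger_gap: 0.0513
```

step_arm(
  deltas=[
    [[0.6,0,0,0,0,0,0],[0.8,0,0,0,0,0,0],[0.8,0,0,0,0,0,0],[0.8,0,0,0,0,0,0]],
  ],
  grip_force=40,
)

```text
clock: 10.68
position: [0.4322, -0.085, -0.0005]
eef_rot: [-0.46, 0.46, -0.535, 0.539]
ft_force: [0.6, 0.1, 0.1]
finger_gap: 0.0331
```

Run:
```python
from h import *
tool()
snap('wrist','w11'); rings('w11')
```

```text
tcp [ 0.4322 -0.085  -0.0005] rotfix [0.26 0.25 0.01] F [0.6 0.1 0.1] gap 0.0331 t 10.68
px 589 235 P [ 0.5589 -0.0861  0.01  ] dia 0.0406 0.0327
px 319 269 P [ 0.4334 -0.0842  0.01  ] dia 0.034 0.0338
```

View pics/w11.png

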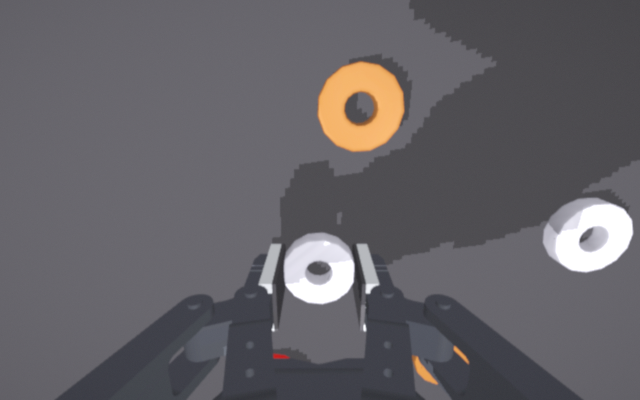

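step_arm(
  deltas=[
    [[0.8,0,0,40,0,0,0],[0.8,0,0,60,0,0,0],[0.8,0,0,60,0,0,0],[0.8,0,0,60,0,0,0],[0.8,0,0,60,0,0,0],[0.8,21,44,10,0,0,0],[0.8,21,44,0,0,0,0],[0.8,21,44,0,0,0,0],[0.8,21,44,0,0,0,0],[0.8,21,44,0,0,0,0],[0.8,15,35,0,0,0,0],[0.8,0,0,0,0,0,0]],
  ],
)

```text
clock: 12.22
position: [0.5504, 0.1792, 0.2916]
eef_rot: [0.457, -0.461, 0.538, -0.538]
ft_force: [-0.1, -1.0, -0.8]
finger_gap: 0.0329
```

Run:
```python
from h import *
arc(0)
snap('wrist','w12')
```

```text
tcp [0.5504 0.1792 0.2916] rotfix [ 0.18 -0.26  0.27] F [-0.1 -1.  -0.8] gap 0.0329 t 12.22
lat 0.001 h 0.1786 r 0.1786 ang 0.3 axoff -0.0079
```

View pics/w12.png

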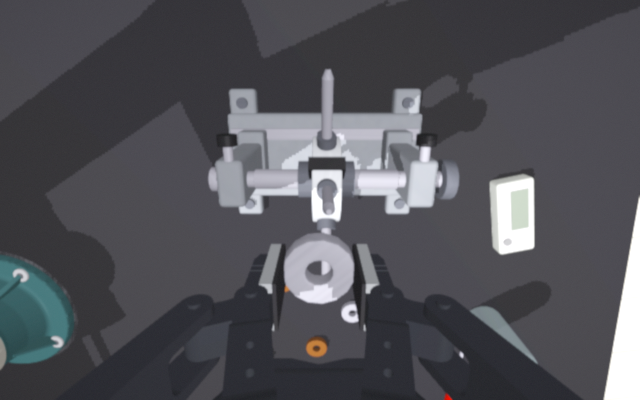

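Run:
```python
from h import *
im,d,p=load('w12'); a=cv2.resize(im[130:320,230:430],None,fx=3,fy=3,interpolation=cv2.INTER_CUBIC); cv2.imwrite('pics/c7.png',a[:,:,::-1])
```

```text
(no output)
```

View pics/c7.png

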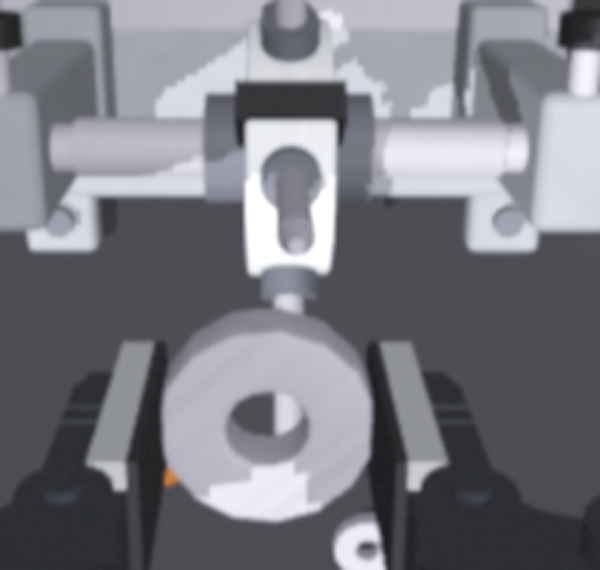

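Run:
```python
from h import *
im,d,p=load('w12')
print('tip',onz(p,230+296/3,130+244/3,.242)); 
for v in (412,420,428): print('ring',onz(p,230+268/3,130+v/3,.3016), dep(p,d,230+268/3-20,130+v/3))
print('tip60',angr(p,230+290/3-0,72,.11)); print('tip0',angr(p,230+296/3,130+244/3,.11))
im,d,p=load('w6')
```

```text
tip [0.55881847 0.18446823 0.242     ]
ring [0.55208425 0.18037148 0.3016    ] [0.54261499 0.18170278 0.30132361]
ring [0.55185336 0.17893019 0.3016    ] [0.54242225 0.18050273 0.30171988]
ring [0.55162103 0.17747988 0.3016    ] [0.54212814 0.17894337 0.30153391]
tip60 [59.2, 115.4]
tip0 [3.9, -140.7]
```

```bash
cat >> h.py <<'E'
from scipy.optimize import least_squares
L_=np.array([-AX[1],AX[0],0])/np.linalg.norm(AX)
def fit(p,feats,dhfix=None):
    # feats: (r, nominal angle offset, u, v); unknown centre shift (lat,h) and rotor angle
    def res(q):
        out=[]
        for r,a,u,v in feats:
            t=np.radians(a)+q[2]; o=C0+L_*(q[0]+r*np.sin(t))+np.array([0,0,q[1]+r*np.cos(t)])
            out.append(proj(p,o+AX*0)[1]-v)
        return np.array(out+[q[1]/.002*.5,q[0]/.004*.2])
    s=least_squares(res,[0,0,0],x_scale=[.001,.001,.01]); print('lat %.4f h %.4f ang %.2f'%(s.x[0],s.x[1],np.degrees(s.x[2])),'res',s.fun.round(1))
E
python3 - <<'E'
from h import *
_,_,p=load('w12')
fit(p,[(.11,60,328,70),(.11,0,329,212.5),(.0435,38.2,326,157.7),(.0435,21.8,326,170),(0,0,327,179)])
_,_,p=load('w6')
fit(p,[(.11,60,320,53),(.11,-60,319,361),(.0435,38.2,320,178),(.0435,21.8,320,198),(0,0,319,204)])
_,_,p=load('w2')
fit(p,[(.11,60,321,171),(.11,-60,319,351.5),(.11,0,322,292.5),(0,0,319,245)])
E
```

```text
lat -0.0026 h -0.0020 ang 4.32 res [-0.1  0.1 -0.8  0.4  0.4 -0.5 -0.1]
lat -0.0008 h -0.0002 ang 0.86 res [ 0.9  1.1  0.1 -0.5 -2.  -0.1 -0. ]
lat -0.0060 h -0.0068 ang 6.80 res [-1.4 -0.4  0.8  1.2 -1.7 -0.3]
```

step_arm(
  deltas=[
    [[0.8,5,3,-20,0,0,0],[0.8,2,1.5,-20,0,0,0],[0.8,0,0,0,0,0,0]],
  ],
)

```text
clock: 12.65
position: [0.5565, 0.1793, 0.2509]
eef_rot: [-0.455, 0.46, -0.539, 0.54]
ft_force: [1.2, -0.0, 0.1]
finger_gap: 0.0335
```

Run:
```python
from h import *
arc(0)
im,d,p=snap('wrist','w13');a=cv2.resize(im[120:320,220:420],None,fx=3,fy=3,interpolation=cv2.INTER_CUBIC); cv2.imwrite('pics/c8.png',a[:,:,::-1])
```

```text
tcp [0.5565 0.1793 0.2509] rotfix [ 0.33 -0.29  0.55] F [ 1.2 -0.   0.1] gap 0.0335 t 12.65
lat 0.002 h 0.1379 r 0.1379 ang 0.8 axoff -0.0018
```

View pics/c8.png

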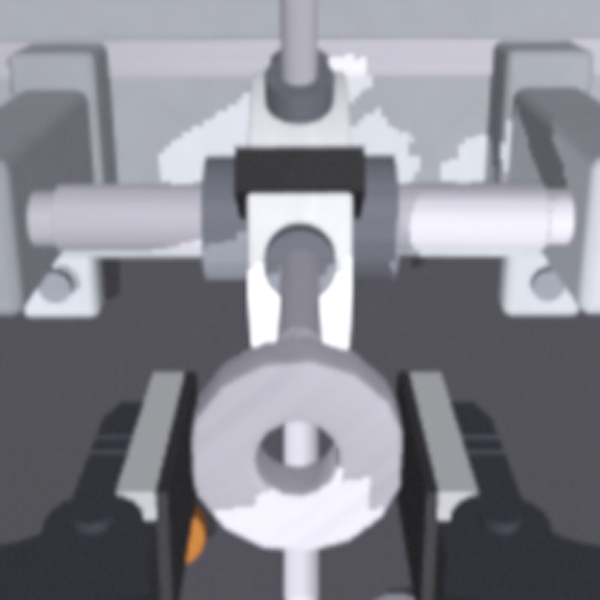

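Run:
```python
from h import *
im,d,p=load('w13')
for v in (332,340): print('tip',onz(p,220+302/3,120+v/3,.242)); 
for v in (440,446,452): print('ring',onz(p,220+297/3,120+v/3,.2614))
fit(p,[(.11,0,320,120+336/3),(.0435,38.2,320,120+149/3),(.0435,21.8,320,120+190/3),(0,0,320,120+217/3)])
s=[cv2.fitEllipse(k) for k in cv2.findContours(((d>0)&(d<.205)&(np.mgrid[0:400,0:640][1]>282)&(np.mgrid[0:400,0:640][1]<356)).astype(np.uint8),cv2.RETR_EXTERNAL,cv2.CHAIN_APPROX_NONE)[0] if len(k)>60]; print(s)
```

```text
tip [0.56057398 0.19046763 0.242     ]
tip [0.56032546 0.18895035 0.242     ]
ring [0.55818112 0.18108874 0.2614    ]
ring [0.55800305 0.18001314 0.2614    ]
ring [0.55782414 0.17893246 0.2614    ]
lat -0.0047 h -0.0052 ang 7.52 res [ 0.5 -1.7 -0.2  1.6 -1.3 -0.2]
[((319.021728515625, 379.2297058105469), (45.35523986816406, 90.8755111694336), 89.92333984375), ((319.25177001953125, 266.25567626953125), (76.44867706298828, 89.12539672851562), 171.82916259765625), ((318.5907897949219, 78.99066925048828), (13.065988540649414, 25.501564025878906), 178.9391632080078)]
```

Run:
```python
from h import *
im,d,p=load('w12')
for v in range(192,216,2): print(v,dep(p,d,328,v).round(4))
im,d,p=load('t7'); 
print('top tips')
a=cv2.resize(im[180:285,225:325],None,fx=5.6,fy=5.6,interpolation=cv2.INTER_CUBIC); cv2.imwrite('pics/c9.png',a[:,:,::-1])
```

```text
192 [0.5595 0.1855 0.205 ]
194 [0.5594 0.1862 0.2116]
196 [0.5593 0.1866 0.2174]
198 [0.5592 0.187  0.223 ]
200 [0.5592 0.1876 0.2288]
202 [0.5591 0.188  0.2339]
204 [0.559  0.1874 0.2361]
206 [0.5588 0.1867 0.238 ]
208 [0.5587 0.1859 0.2394]
210 [0.5583 0.1823 0.2339]
212 [0.558  0.1808 0.2337]
214 [0.558  0.1812 0.2383]
top tips
```

View pics/c9.png

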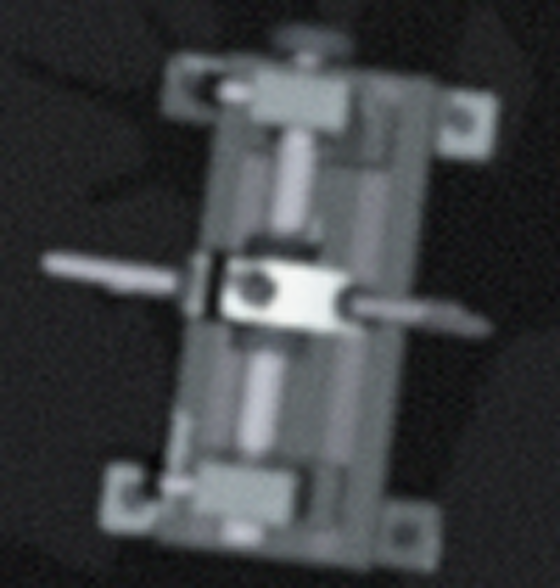

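step_arm(
  deltas=[
    [[0.8,0.8,3.5,0,0.3,-0.3,0.5],[0.8,0,0.5,-6,0,0,0],[0.8,0,0,-5,0,0,0],[0.8,0,0,0,0,0,0]],
  ],
)

```text
clock: 13.2
position: [0.5585, 0.1825, 0.2441]
eef_rot: [-0.462, 0.457, -0.536, 0.539]
ft_force: [0.3, -0.1, -1.0]
finger_gap: 0.0335
```

Run:
```python
from h import *
arc(0)
im,d,p=snap('wrist','w14');a=cv2.resize(im[120:320,220:420],None,fx=3,fy=3,interpolation=cv2.INTER_CUBIC); cv2.imwrite('pics/c10.png',a[:,:,::-1])
```

```text
tcp [0.5585 0.1825 0.2441] rotfix [-0.07  0.46  0.11] F [ 0.3 -0.1 -1. ] gap 0.0335 t 13.2
lat 0.0055 h 0.1311 r 0.1312 ang 2.4 axoff -0.0004
```

View pics/c10.png

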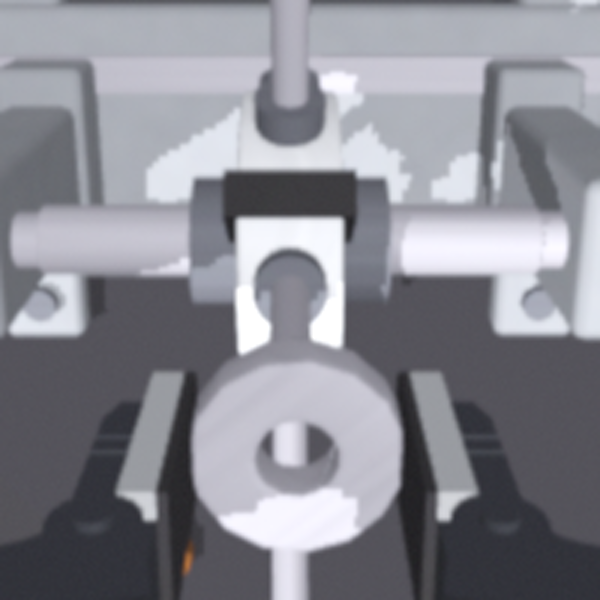

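step_arm(
  deltas=[
    [[0.8,-1.3,0.5,-4,0,0,0],[0.8,0,0,-6,0,0,0],[0.8,0,0,0,0,0,0]],
  ],
)

```text
clock: 13.62
position: [0.5573, 0.1834, 0.2338]
eef_rot: [-0.462, 0.457, -0.536, 0.539]
ft_force: [-0.1, 0.5, -0.3]
finger_gap: 0.0335
```

Run:
```python
from h import *
arc(0)
im,d,p=snap('wrist','w15');a=cv2.resize(im[120:320,220:420],None,fx=3,fy=3,interpolation=cv2.INTER_CUBIC); 
im,d,p=snap('side','s15');b=cv2.resize(im[130:240,240:350],(600,600),interpolation=cv2.INTER_CUBIC); cv2.imwrite('pics/c11.png',cv2.resize(np.hstack([a,b])[:,:,::-1],(800,400)))
```

```text
tcp [0.5573 0.1834 0.2338] rotfix [-0.1   0.51  0.09] F [-0.1  0.5 -0.3] gap 0.0335 t 13.62
lat 0.0063 h 0.1208 r 0.1209 ang 3.0 axoff -0.0017
```

View pics/c11.png

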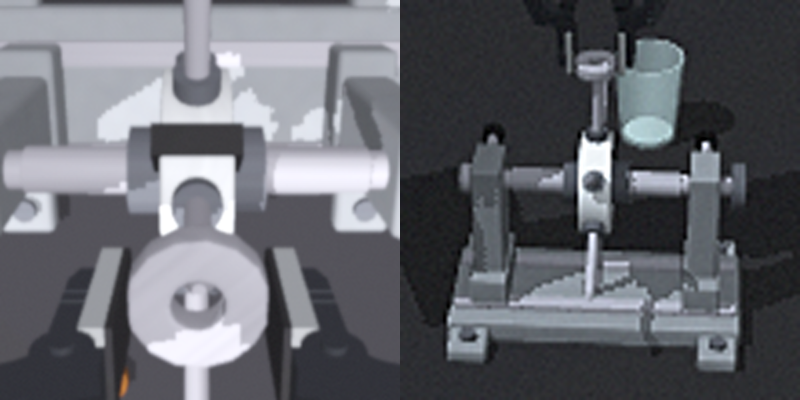

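step_arm(
  deltas=[
    [[0.8,0,0,-6,0,0,0],[0.8,0,0,-6,0,0,0],[0.8,-0.8,-5,0,0,0,0],[0.8,-0.8,-5,0,0,0,0],[0.8,0,0,0,0,0,0]],
  ],
)

```text
clock: 14.35
position: [0.5561, 0.1743, 0.222]
eef_rot: [-0.464, 0.456, -0.536, 0.538]
ft_force: [-0.2, -0.2, -0.6]
finger_gap: 0.0333
```

Run:
```python
from h import *
arc(0)
im,d,p=snap('wrist','w16');a=cv2.resize(im[120:320,220:420],None,fx=3,fy=3,interpolation=cv2.INTER_CUBIC); 
im,d,p=snap('side','s16');b=cv2.resize(im[130:240,240:350],(600,600),interpolation=cv2.INTER_CUBIC); cv2.imwrite('pics/c12.png',cv2.resize(np.hstack([a,b])[:,:,::-1],(800,400)))
```

```text
tcp [0.5561 0.1743 0.222 ] rotfix [-0.28  0.64  0.01] F [-0.2 -0.2 -0.6] gap 0.0333 t 14.35
lat -0.0029 h 0.109 r 0.1091 ang -1.5 axoff -0.0015
```

View pics/c12.png

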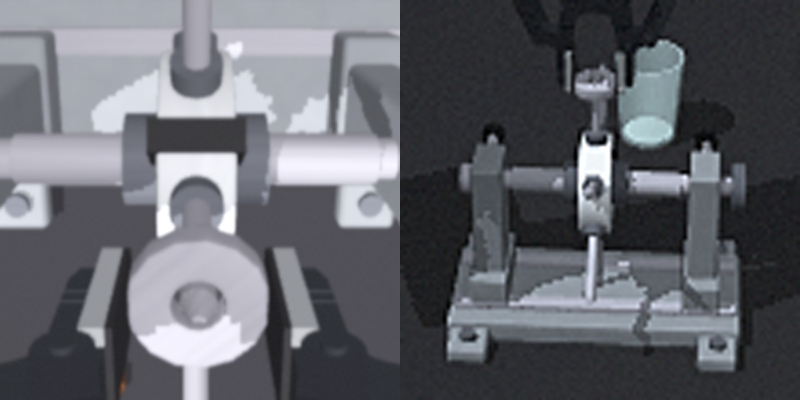

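Run:
```python
from h import *
im,d,p=load('w16'); cv2.imwrite('pics/c13.png',cv2.resize(im[40:320,240:400],(640,1120)[:2],interpolation=cv2.INTER_CUBIC)[:600*1,:,::-1])
for z in (.238,.242): print(onz(p,220+195/2,120+322/2,z))
fit(p,[(.11,0,318,281),(.0435,38.2,320,178.5),(0,0,320,197)])
for v in range(255,284,3): print(v,dep(p,d,317,v).round(4))
```

```text
[0.5561189  0.17189085 0.238     ]
[0.55649789 0.17449023 0.242     ]
lat -0.0014 h -0.0038 ang -2.10 res [ 0.3 -0.8  0.6 -1.  -0.1]
255 [0.5575 0.1817 0.2315]
258 [0.5572 0.1797 0.2307]
261 [0.5571 0.1792 0.2325]
264 [0.5569 0.1778 0.233 ]
267 [0.5568 0.1775 0.2352]
270 [0.5567 0.1771 0.2371]
273 [0.5566 0.1765 0.2386]
276 [0.5565 0.1757 0.2398]
279 [0.5556 0.1702 0.2336]
282 [0.5551 0.1664 0.2304]
```

View pics/c13.png

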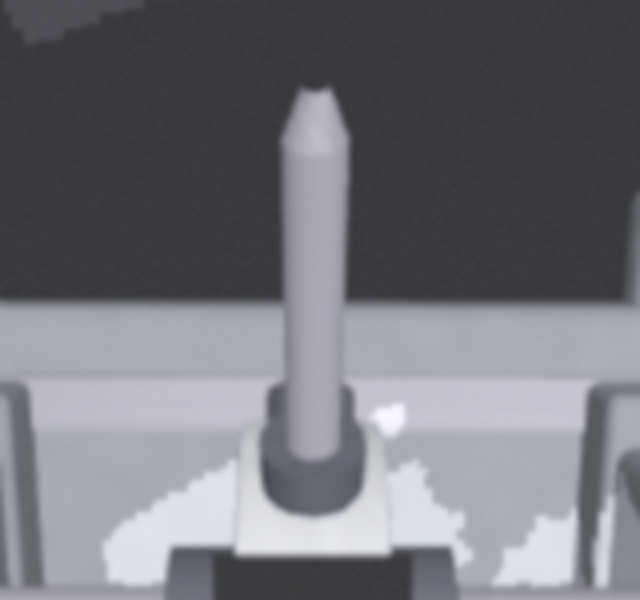

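step_arm(
  deltas=[
    [[0.8,0.3,2,-12,0,0.4,0],[0.8,0,0,-12,0,0,0],[0.8,0,0,-10,0,0,0],[0.8,0,0,0,0,0,0]],
  ],
)

```text
clock: 14.95
position: [0.5556, 0.1751, 0.1841]
eef_rot: [0.46, -0.459, 0.538, -0.537]
ft_force: [-0.3, 0.7, -0.7]
finger_gap: 0.033
```

step_arm(
  deltas=[
    [[0.5,0,0,0,0,0,0],[0.2,0,0,0,0,0,0],[0,0,0,0,0,0,0],[0,0,0,45,0,0,0],[0,0,0,45,0,0,0],[0,0,0,0,0,0,0]],
  ],
)

```text
clock: 15.7
position: [0.5555, 0.1747, 0.2781]
eef_rot: [-0.46, 0.459, -0.537, 0.538]
ft_force: [-0.6, 0.1, -0.6]
finger_gap: 0.0852
```

Run:
```python
from h import *
arc(0)
im,d,p=snap('wrist','w17');a=cv2.resize(im[100:300,220:420],None,fx=3,fy=3,interpolation=cv2.INTER_CUBIC); 
im,d,p=snap('side','s17');b=cv2.resize(im[130:240,240:350],(600,600),interpolation=cv2.INTER_CUBIC); cv2.imwrite('pics/c14.png',cv2.resize(np.hstack([a,b])[:,:,::-1],(800,400)))
```

```text
tcp [0.5555 0.1747 0.2781] rotfix [-0.07  0.14  0.08] F [-0.6  0.1 -0.6] gap 0.0852 t 15.7
lat -0.0027 h 0.1651 r 0.1651 ang -0.9 axoff -0.0021
```

View pics/c14.png

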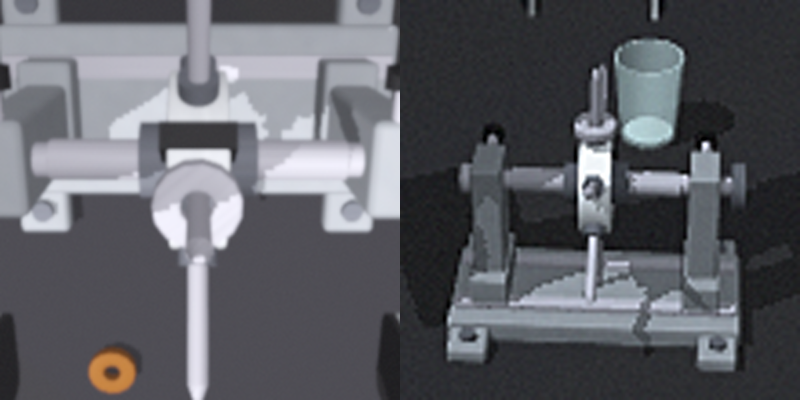

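step_arm(
  deltas=[
    [[0,0,-50,0,0,0,0],[0,0,-55,0,0,0,0],[0,0,-55,0,0,0,0],[0,0,-50,-40,0,0,0],[0,0,-45,-50,0,0,0],[0.2,0,-8,-40,0,0,0],[0.4,0,0,-20,0,0,0],[0.4,0,0,0,0,0,0]],
  ],
)

```text
clock: 16.8
position: [0.545, -0.0886, 0.1095]
eef_rot: [0.453, -0.467, 0.545, -0.53]
ft_force: [0.2, 0.4, 0.1]
finger_gap: 0.0518
```

Run:
```python
from h import *
tool()
im,d,p=snap('wrist','w18');rings('w18')
```

```text
tcp [ 0.545  -0.0886  0.1095] rotfix [-0.19 -1.67  0.02] F [0.2 0.4 0.1] gap 0.0518 t 16.8
px 342 193 P [ 0.5626 -0.088   0.01  ] dia 0.0356 0.035
px 607 232 P [ 0.7717 -0.1526  0.01  ] dia 0.0888 0.0647
px 267 345 P [ 0.4708 -0.2311  0.01  ] dia 0.0381 0.0253
```

View pics/w18.png

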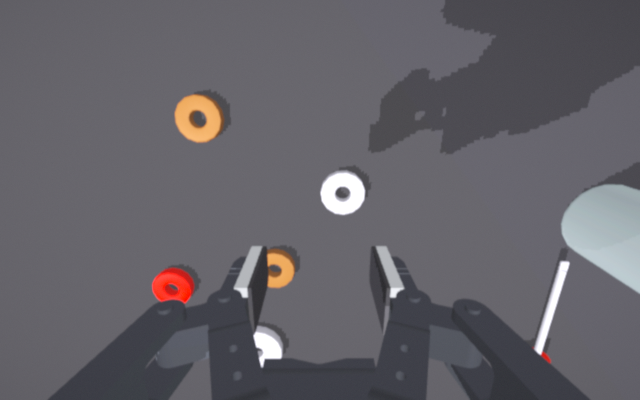

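step_arm(
  deltas=[
    [[0.4,8,0.5,-30,0,-1,0],[0.4,6,0.5,-30,0,-0.6,0],[0.4,2,0,-15,0,0,0],[0.4,0,0,0,0,0,0]],
  ],
)

```text
clock: 17.35
position: [0.5653, -0.0872, 0.0389]
eef_rot: [-0.463, 0.458, -0.534, 0.539]
ft_force: [-0.2, 0.8, 0.2]
finger_gap: 0.0512
```

Run:
```python
from h import *
tool()
im,d,p=snap('wrist','w19');rings('w19')
```

```text
tcp [ 0.5653 -0.0872  0.0389] rotfix [-0.02  0.58 -0.12] F [-0.2  0.8  0.2] gap 0.0512 t 17.35
px 312 235 P [ 0.563  -0.0873  0.01  ] dia 0.0352 0.0344
```

step_arm(
  deltas=[
    [[0.4,-2,0,-22,0,0.5,0],[0.4,0,0,-12,0,0,0],[0.4,0,0,-5,0,0,0],[0.4,0,0,0,0,0,0]],
  ],
)

```text
clock: 17.9
position: [0.5652, -0.0877, 0.0008]
eef_rot: [-0.462, 0.459, -0.535, 0.538]
ft_force: [0.3, 0.5, 0.4]
finger_gap: 0.0516
```

Run:
```python
from h import *
tool()
im,d,p=snap('wrist','w20');rings('w20')
```

```text
tcp [ 0.5652 -0.0877  0.0008] rotfix [ 0.07  0.37 -0.13] F [0.3 0.5 0.4] gap 0.0516 t 17.9
px 312 267 P [ 0.5631 -0.0864  0.01  ] dia 0.0346 0.0338
```

step_arm(
  deltas=[
    [[0.4,-2,1,-1.5,0,0,0],[0.6,0,0,0,0,0,0],[0.8,0,0,0,0,0,0],[0.8,0,0,0,0,0,0],[0.8,0,0,0,0,0,0]],
  ],
)

```text
clock: 18.58
position: [0.564, -0.0869, 0.0008]
eef_rot: [-0.462, 0.458, -0.534, 0.539]
ft_force: [1.0, 0.0, -0.7]
finger_gap: 0.0342
```

Run:
```python
from h import *
tool()
im,d,p=snap('wrist','w21');rings('w21')
```

```text
tcp [ 0.564  -0.0869  0.0008] rotfix [ 0.11  0.52 -0.12] F [ 1.   0.  -0.7] gap 0.0342 t 18.57
px 319 268 P [ 0.5651 -0.0867  0.01  ] dia 0.0344 0.0339
```

step_arm(
  deltas=[
    [[0.8,0,0,40,0,0.4,0],[0.8,0,0,60,0,0,0],[0.8,0,0,60,0,0,0],[0.8,0,0,60,0,0,0],[0.8,-1,20,50,0,0,0],[0.8,-1,50,5,0,0,0],[0.8,-1,55,0,0,0,0],[0.8,-1,55,0,0,0,0],[0.8,-1,50,0,0,0,0],[0.8,-1,30,0,0,0,0],[0.8,0,0,0,0,0,0]],
  ],
)

```text
clock: 20.0
position: [0.5531, 0.1811, 0.2833]
eef_rot: [-0.46, 0.459, -0.537, 0.538]
ft_force: [-0.4, -0.2, -1.4]
finger_gap: 0.0338
```

Run:
```python
from h import *
arc(0)
im,d,p=snap('wrist','w22');a=cv2.resize(im[100:300,220:420],None,fx=3,fy=3,interpolation=cv2.INTER_CUBIC); cv2.imwrite('pics/c15.png',a[:,:,::-1])
```

```text
tcp [0.5531 0.1811 0.2833] rotfix [-0.04  0.1   0.06] F [-0.4 -0.2 -1.4] gap 0.0338 t 20.0
lat 0.0033 h 0.1703 r 0.1703 ang 1.1 axoff -0.0055
```

View pics/c15.png

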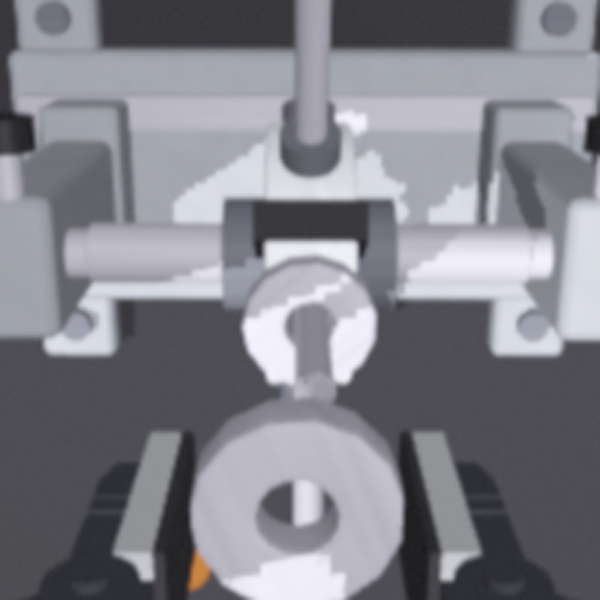

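Run:
```python
from h import *
im,d,p=load('w22')
for v in (386,394): print('tip',onz(p,220+316/3,100+v/3,.242))
for v in (500,507): print('ring',onz(p,220+298/3,100+v/3,.2938))
for v in (355,365,375,385,390): print(dep(p,d,220+314/3,100+v/3).round(4))
```

```text
tip [0.55823769 0.17842367 0.242     ]
tip [0.55796207 0.17659002 0.242     ]
ring [0.55484075 0.18284662 0.2938    ]
ring [0.55464494 0.18159537 0.2938    ]
[0.5582 0.1786 0.2253]
[0.558  0.178  0.2296]
[0.5579 0.1781 0.2354]
[0.5576 0.1763 0.2366]
[0.5575 0.176  0.2386]
```

step_arm(
  deltas=[
    [[0.8,3.2,-4,-15,0,0,0],[0.8,0,-1,-15,0,0,0],[0.8,0,0,-5,0,0,0],[0.8,0,0,0,0,0,0]],
  ],
)

```text
clock: 20.55
position: [0.5566, 0.1706, 0.2441]
eef_rot: [-0.457, 0.458, -0.539, 0.539]
ft_force: [-0.1, -0.1, -1.1]
finger_gap: 0.0343
```

Run:
```python
from h import *
arc(0)
im,d,p=snap('wrist','w23');a=cv2.resize(im[100:300,220:420],None,fx=3,fy=3,interpolation=cv2.INTER_CUBIC); cv2.imwrite('pics/c16.png',a[:,:,::-1])
```

```text
tcp [0.5566 0.1706 0.2441] rotfix [ 0.1  -0.06  0.47] F [-0.1 -0.1 -1.1] gap 0.0343 t 20.55
lat -0.0066 h 0.1311 r 0.1313 ang -2.9 axoff -0.0004
```

View pics/c16.png

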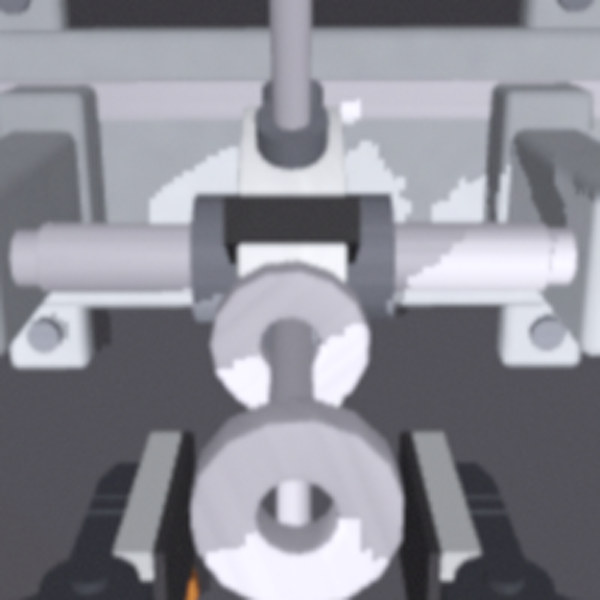

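step_arm(
  deltas=[
    [[0.8,-1.5,5,0,0,0,0.4],[0.8,0,0,-5,0,0,0],[0.8,0,0,-6,0,0,0],[0.8,0,0,0,0,0,0]],
  ],
)

```text
clock: 21.1
position: [0.5555, 0.1763, 0.234]
eef_rot: [-0.46, 0.46, -0.536, 0.538]
ft_force: [-0.3, -0.2, -1.3]
finger_gap: 0.0344
```

Run:
```python
from h import *
arc(0)
im,d,p=snap('wrist','w24');a=cv2.resize(im[100:300,220:420],None,fx=3,fy=3,interpolation=cv2.INTER_CUBIC); cv2.imwrite('pics/c17.png',a[:,:,::-1])
```

```text
tcp [0.5555 0.1763 0.234 ] rotfix [0.07 0.1  0.01] F [-0.3 -0.2 -1.3] gap 0.0344 t 21.1
lat -0.0011 h 0.121 r 0.121 ang -0.5 axoff -0.0024
```

View pics/c17.png

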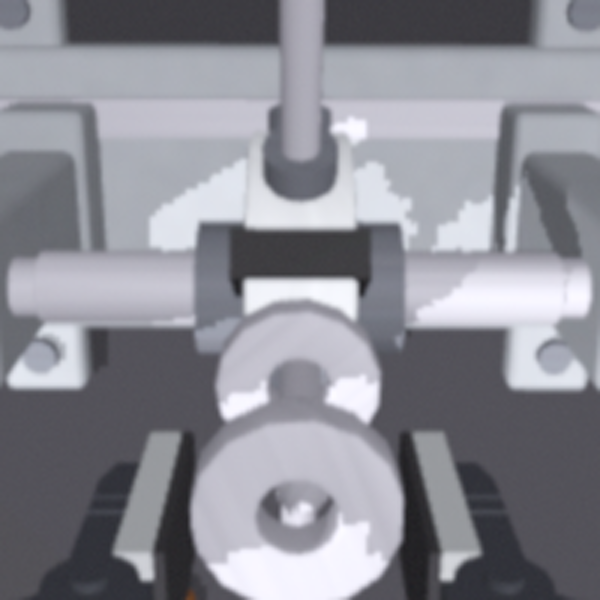

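step_arm(
  deltas=[
    [[0.8,0,0,-10,0,0,0],[0.8,0,0,-12,0,0,0],[0.8,0,0,-12,0,0,0],[0.8,0,0,0,0,0,0],[0.5,0,0,0,0,0,0],[0.2,0,0,0,0,0,0],[0,0,0,0,0,0,0],[0,0,0,45,0,0,0],[0,0,0,45,0,0,0],[0,0,0,0,0,0,0]],
  ],
)

```text
clock: 22.4
position: [0.5552, 0.1761, 0.2911]
eef_rot: [-0.46, 0.459, -0.536, 0.538]
ft_force: [1.1, 0.0, -0.9]
finger_gap: 0.0855
```

Run:
```python
from h import *
arc(0)
im,d,p=snap('wrist','w25');a=cv2.resize(im[100:300,220:420],None,fx=3,fy=3,interpolation=cv2.INTER_CUBIC); 
im,d,p=snap('side','s25');b=cv2.resize(im[130:240,240:350],(600,600),interpolation=cv2.INTER_CUBIC); cv2.imwrite('pics/c18.png',cv2.resize(np.hstack([a,b])[:,:,::-1],(800,400)))
```

```text
tcp [0.5552 0.1761 0.2911] rotfix [0.05 0.19 0.02] F [ 1.1  0.  -0.9] gap 0.0855 t 22.4
lat -0.0013 h 0.1781 r 0.1781 ang -0.4 axoff -0.0026
```

View pics/c18.png

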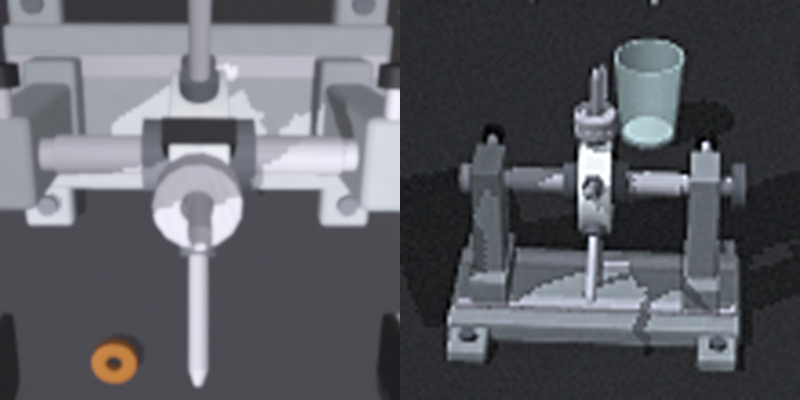

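View pics/s25.png

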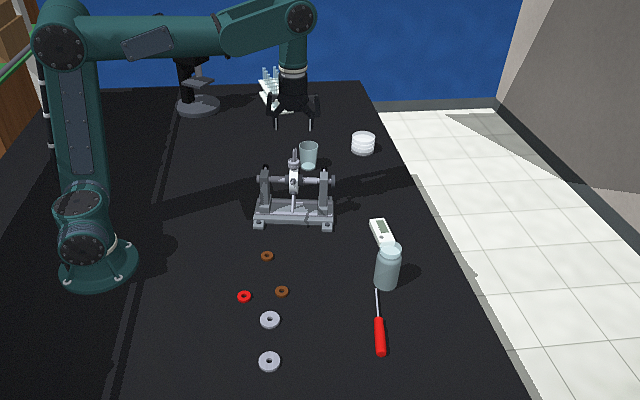

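step_arm(
  deltas=[
    [[0,7,42,0,0,0,0],[0,7,42,-20,0,0,0],[0,1,0,-45,0,0,0],[0,0,0,-40,0,0,0],[0,0,0,-20,0,0,0],[0,0,0,0,0,0,0]],
  ],
)

```text
clock: 23.25
position: [0.564, 0.2606, 0.1458]
eef_rot: [0.452, -0.467, 0.54, -0.535]
ft_force: [0.4, -0.2, 0.0]
finger_gap: 0.0856
```

Run:
```python
from h import *
arc(0)
im,d,p=snap('wrist','w26')
```

```text
tcp [0.564  0.2606 0.1458] rotfix [ 0.5  -1.22  0.06] F [ 0.4 -0.2  0. ] gap 0.0856 t 23.25
lat 0.0835 h 0.0328 r 0.0897 ang 68.5 axoff -0.0069
```

View pics/w26.png

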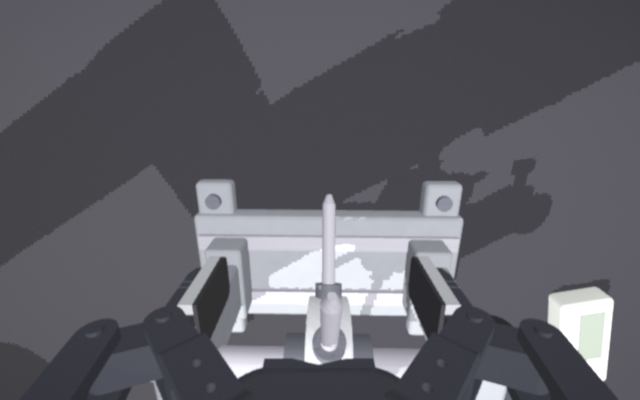

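step_arm(
  deltas=[
    [[0,4,0,9,0.3,-0.8,0],[0,2,1,4,0.2,-0.4,0],[0,0,0,0,0,0,0]],
  ],
)

```text
clock: 23.68
position: [0.5728, 0.2622, 0.165]
eef_rot: [-0.463, 0.456, -0.536, 0.539]
ft_force: [-0.1, -0.5, 0.1]
finger_gap: 0.0855
```

Run:
```python
from h import *
arc(0)
im,d,p=snap('wrist','w27'); cv2.imwrite('pics/c19.png',im[150:400,120:520,::-1])
```

```text
tcp [0.5728 0.2622 0.165 ] rotfix [-0.2   0.54  0.09] F [-0.1 -0.5  0.1] gap 0.0855 t 23.68
lat 0.0864 h 0.052 r 0.1009 ang 59.0 axoff 0.0015
```

View pics/c19.png

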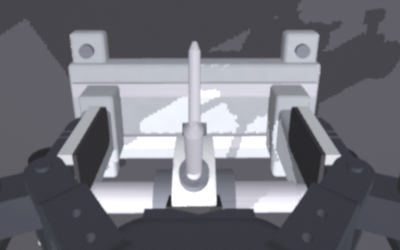

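step_arm(
  deltas=[
    [[0,-2,-1,-4,0,0.4,0],[0.4,0,0,0,0,0,0],[1,0,0,0,0,0,0],[1,0,0,0,0,0,0],[1,0,0,0,0,0,0],[1,0,0,0,0,0,0],[1,0,0,0,0,0,0],[1,0,0,0,0,0,0]],
  ],
  grip_force=30,
)

```text
clock: 24.72
position: [0.5699, 0.2611, 0.1607]
eef_rot: [0.46, -0.459, 0.538, -0.537]
ft_force: [-1.2, -0.4, 1.5]
finger_gap: 0.0077
```

Run:
```python
from h import *
arc(0)
im,d,p=snap('wrist','w28'); cv2.imwrite('pics/c20.png',im[150:400,120:520,::-1])
```

```text
tcp [0.5699 0.2611 0.1607] rotfix [-0.19  0.02  0.08] F [-1.2 -0.4  1.5] gap 0.0077 t 24.73
lat 0.085 h 0.0477 r 0.0974 ang 60.7 axoff -0.0012
```

View pics/c20.png

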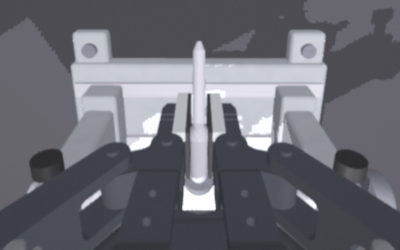

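step_arm(
  deltas=[
    [[1,-1.3,-8.1,12.3,0,0,0],[1,-1.8,-11.5,12.4,0,0,0],[1,-2.1,-13.5,10.2,0,0,0],[1,-2.3,-15,7.7,0,0,0],[1,-2.5,-16,5,0,0,0],[1,-2.3,-15,2,0,0,0],[1,0,0,0,0,0,0]],
  ],
)

```text
clock: 25.65
position: [0.5567, 0.1782, 0.2106]
eef_rot: [0.461, -0.458, 0.539, -0.535]
ft_force: [-0.1, -0.3, -2.9]
finger_gap: 0.0076
```

Run:
```python
from h import *
arc(0)
im,d,p=snap('wrist','w29')
im,d,p=snap('side','s29');b=cv2.resize(im[130:240,240:350],(600,600),interpolation=cv2.INTER_CUBIC); cv2.imwrite('pics/c21.png',b[:,:,::-1])
```

```text
tcp [0.5567 0.1782 0.2106] rotfix [-0.42 -0.02  0.06] F [-0.1 -0.3 -2.9] gap 0.0076 t 25.65
lat 0.001 h 0.0976 r 0.0976 ang 0.6 axoff -0.0015
```

View pics/w29.png

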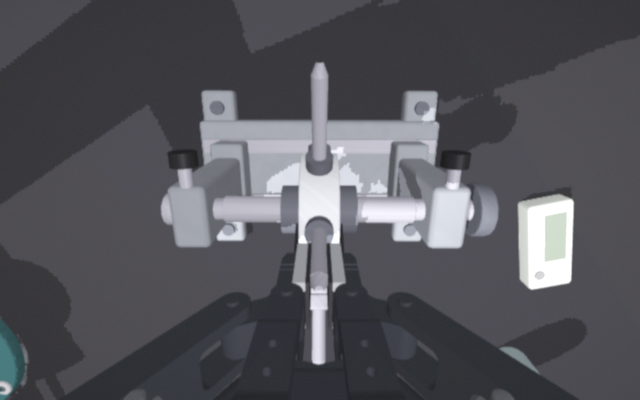

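View pics/c21.png

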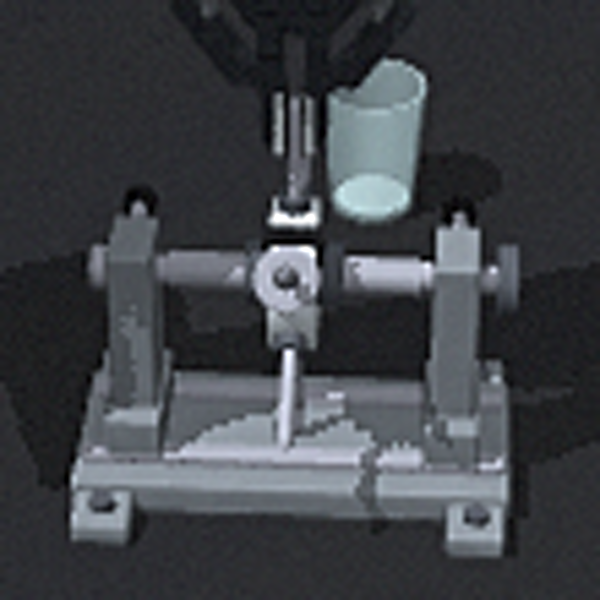

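Run:
```python
from h import *
im,d,p=load('w29')
for v in range(236,284,4): print(v,dep(p,d,318,v).round(4))
print(angr(p,319,64,.11))
for v in range(70,140,12): print(v,dep(p,d,319,v).round(4))
```

```text
236 [0.5581 0.1824 0.1927]
240 [0.5583 0.1838 0.2004]
244 [0.5583 0.1836 0.2048]
248 [0.5584 0.184  0.2101]
252 [0.5584 0.1843 0.2148]
256 [0.5586 0.1854 0.2208]
260 [0.5585 0.1844 0.2227]
264 [0.5585 0.1845 0.2265]
268 [0.5586 0.1853 0.2313]
272 [0.5586 0.1851 0.2342]
276 [0.5584 0.1839 0.2354]
280 [0.5584 0.1839 0.2384]
[59.3, 111.5]
70 [0.5721 0.2682 0.1823]
82 [0.5712 0.2626 0.1823]
94 [0.5703 0.2568 0.18  ]
106 [0.5694 0.2506 0.1745]
118 [0.5683 0.2441 0.1706]
130 [0.5673 0.2373 0.1689]
```

step_arm(
  deltas=[
    [[1,-0.6,-4.5,0,0,0,0],[1,0,0,0,0,0,0]],
  ],
)

```text
clock: 26.0
position: [0.556, 0.1744, 0.2107]
eef_rot: [0.461, -0.459, 0.539, -0.535]
ft_force: [-0.1, -1.5, -2.9]
finger_gap: 0.0075
```

```bash
cat >> h.py <<'E'
def lean(f,u,v0,v1,zlo=.19,zhi=.235):
    im,d,p=load(f); P=np.array([dep(p,d,uu,v) for uu in (u-1,u,u+1) for v in range(v0,v1)]); P=P[(P[:,2]>zlo)&(P[:,2]<zhi)]
    l=(P-C0)@L_; k=np.polyfit(P[:,2],l,1,w=np.ones(len(l))); print('n',len(l),'lean deg',np.degrees(np.arctan(k[0])).round(2),'axis lat@z.22',(np.polyval(k,.22)-.0045).round(4),'x',P[:,0].mean().round(4))
E
python3 - <<'E'
from h import *
arc(0)
snap('wrist','w30')
lean('w29',318,236,284)
lean('w30',318,236,290)
E
```

```text
tcp [0.556  0.1744 0.2107] rotfix [-0.4  -0.03 -0.02] F [-0.1 -1.5 -2.9] gap 0.0075 t 26.0
lat -0.0028 h 0.0977 r 0.0977 ang -1.7 axoff -0.0016
n 113 lean deg 2.67 axis lat@z.22 0.003 x 0.5585
n 122 lean deg -3.41 axis lat@z.22 -0.0008 x 0.5579
```

step_arm(
  deltas=[
    [[0.5,0,0,0,0,0,0],[0,0,0,0,0,0,0],[0,0,0,0,0,0,0],[0,0,0,45,0,0,0],[0,0,-20,40,0,0,0],[0,-11,-50,0,0,0,0],[0,-12,-55,0,0,0,0],[0,-12,-55,0,0,0,0],[0,-12,-55,0,0,0,0],[0,-12,-55,-20,0,0,0],[0,-12,-50,-40,0,0,0],[0,-12,-40,-50,0,0,0]],
  ],
)

```text
clock: 27.55
position: [0.4737, -0.2121, 0.1992]
eef_rot: [-0.466, 0.458, -0.529, 0.541]
ft_force: [0.6, -0.3, -0.5]
finger_gap: 0.0853
```

Run:
```python
from h import *
tool()
snap('wrist','w31'); rings('w31'); im,d,p=snap('top','t31'); snap('side','s31'); cv2.imwrite('pics/c22.png',cv2.resize(im[180:285,225:325],None,fx=5.6,fy=5.6,interpolation=cv2.INTER_CUBIC)[:,:,::-1])
```

```text
tcp [ 0.4737 -0.2121  0.1992] rotfix [ 0.35  1.09 -0.46] F [ 0.6 -0.3 -0.5] gap 0.0853 t 27.55
px 303 195 P [ 0.4571 -0.2395  0.01  ] dia 0.0495 0.0489
px 312 284 P [ 0.4497 -0.3536  0.01  ] dia 0.0496 0.0455
```

View pics/c22.png

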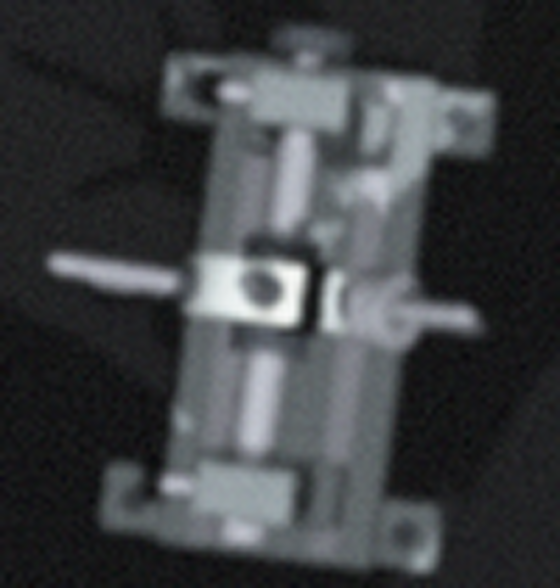

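View pics/w31.png

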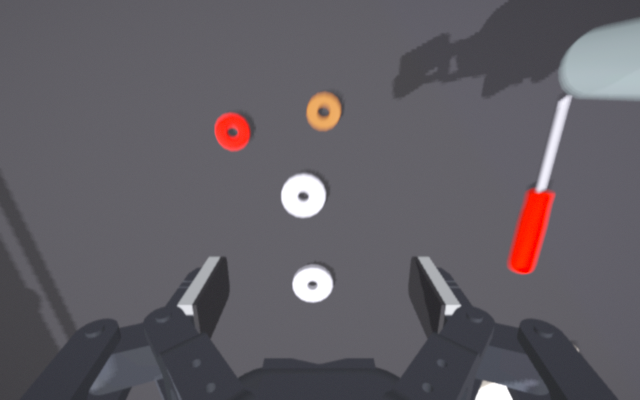

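step_arm(
  deltas=[
    [[0,-10,-18,-55,0.3,1,-0.4],[0.1,-6,-8,-55,0,0,0],[0.2,0,0,-45,0,0,0],[0.2,0,0,-10,0,0,0],[0.2,0,0,0,0,0,0]],
  ],
)

```text
clock: 28.32
position: [0.4648, -0.2366, 0.0396]
eef_rot: [-0.463, 0.459, -0.532, 0.541]
ft_force: [0.0, -0.8, 0.8]
finger_gap: 0.0684
```

Run:
```python
from h import *
tool()
snap('wrist','w32'); rings('w32')
```

```text
tcp [ 0.4648 -0.2366  0.0396] rotfix [ 0.3   0.76 -0.26] F [ 0.  -0.8  0.8] gap 0.0684 t 28.32
px 305 236 P [ 0.458  -0.2369  0.01  ] dia 0.0489 0.0464
```

step_arm(
  deltas=[
    [[0.2,-4,0,-18,0.2,0.6,-0.2],[0.2,-2,0,-14,0,0,0],[0.2,0,0,-5,0,0,0],[0.2,0,0,0,0,0,0]],
  ],
)

```text
clock: 28.88
position: [0.4618, -0.2381, 0.0055]
eef_rot: [-0.462, 0.459, -0.533, 0.541]
ft_force: [-0.3, -0.5, -0.6]
finger_gap: 0.0685
```

Run:
```python
from h import *
tool()
snap('wrist','w33'); rings('w33')
```

```text
tcp [ 0.4618 -0.2381  0.0055] rotfix [ 0.38  0.59 -0.09] F [-0.3 -0.5 -0.6] gap 0.0685 t 28.88
px 309 261 P [ 0.4582 -0.2362  0.01  ] dia 0.0482 0.0454
```

step_arm(
  deltas=[
    [[0.2,-3,1,-6,0.3,0.5,0],[0.2,-0.5,0.5,-2.5,0,0,0],[0.2,0,0,0,0,0,0]],
  ],
)

```text
clock: 29.3
position: [0.4585, -0.237, -0.0028]
eef_rot: [-0.46, 0.46, -0.536, 0.538]
ft_force: [0.1, 1.0, 0.6]
finger_gap: 0.0684
```

step_arm(
  deltas=[
    [[0.4,0,0.5,0,0,0,0],[0.7,0,0,0,0,0,0],[0.7,0,0,0,0,0,0],[0.7,0,0,0,0,0,0]],
  ],
  grip_force=50,
)

```text
clock: 29.8
position: [0.4589, -0.2367, -0.0021]
eef_rot: [-0.461, 0.46, -0.535, 0.538]
ft_force: [-0.5, 0.1, 0.1]
finger_gap: 0.0474
```

Run:
```python
from h import *
tool()
im,d,p=snap('wrist','w34'); rings('w34'); cv2.imwrite('pics/c23.png',im[150:400,120:520,::-1])
```

```text
tcp [ 0.4589 -0.2367 -0.0021] rotfix [ 0.16  0.19 -0.08] F [-0.5  0.1  0.1] gap 0.0474 t 29.8
px 319 272 P [ 0.46   -0.2366  0.01  ] dia 0.0477 0.0453
```

View pics/c23.png

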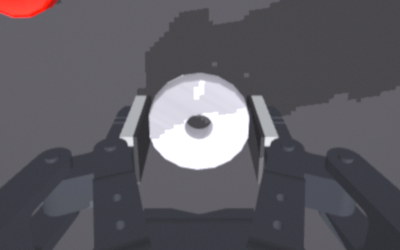

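step_arm(
  deltas=[
    [[0.7,0,0,30,0,0,0],[0.7,0,0,60,0,0,0],[0.7,0,0,60,0,0,0],[0.7,0,10,60,0,0,0],[0.7,12,50,60,0,0,0],[0.7,13,55,15,0,0,0],[0.7,13,55,0,0,0,0],[0.7,13,55,0,0,0,0],[0.7,13,55,0,0,0,0],[0.7,12,50,0,0,0,0],[0.7,12,45,0,0,0,0],[0.7,10,35,0,0,0,0]],
  ],
)

```text
clock: 31.35
position: [0.5502, 0.176, 0.2712]
eef_rot: [0.458, -0.459, 0.54, -0.537]
ft_force: [0.6, -0.1, -1.1]
finger_gap: 0.0471
```

step_arm(
  deltas=[
    [[0.7,0,0,0,0,0,0],[0.7,0,0,0,0,0,0]],
  ],
)

```text
clock: 31.6
position: [0.5497, 0.178, 0.269]
eef_rot: [0.458, -0.461, 0.54, -0.535]
ft_force: [0.2, 0.1, -2.0]
finger_gap: 0.0475
```

Run:
```python
from h import *
arc(0)
im,d,p=snap('wrist','w35');a=cv2.resize(im[100:320,200:440],None,fx=2.7,fy=2.7,interpolation=cv2.INTER_CUBIC); cv2.imwrite('pics/c24.png',a[:,:,::-1])
```

```text
tcp [0.5497 0.178  0.269 ] rotfix [-0.15 -0.44  0.11] F [ 0.2  0.1 -2. ] gap 0.0475 t 31.6
lat -0.0003 h 0.156 r 0.156 ang -0.1 axoff -0.0084
```

View pics/c24.png

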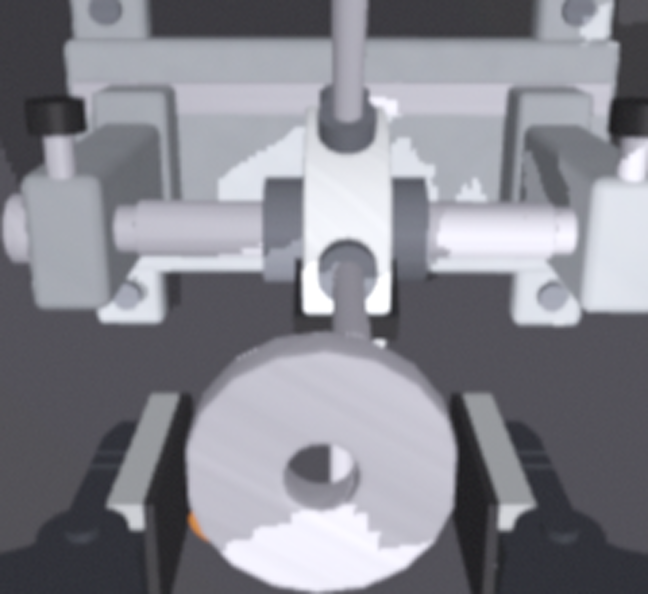

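Run:
```python
from h import *
lean('w22',324,205,234)
lean('w35',330,196,226)
lean('w31',300,1,3) if 0 else None
im,d,p=load('w35')
for v in (200,206,212,218,222): print(dep(p,d,330,v).round(4))
```

```text
n 62 lean deg -1.36 axis lat@z.22 -0.0029 x 0.5578
n 69 lean deg 0.97 axis lat@z.22 -0.0001 x 0.5587
[0.5592 0.1806 0.1892]
[0.5589 0.1813 0.2038]
[0.5586 0.1808 0.2139]
[0.5584 0.1815 0.2259]
[0.5582 0.1815 0.2322]
```

step_arm(
  deltas=[
    [[0.7,5,0.5,-10,0,-0.4,0],[0.7,1.5,0.5,-12,0,0,0],[0.7,0,0,-6,0,0,0],[0.7,0,0,0,0,0,0]],
  ],
)

```text
clock: 32.15
position: [0.5563, 0.176, 0.2384]
eef_rot: [0.458, -0.458, 0.54, -0.538]
ft_force: [1.0, 1.6, -1.1]
finger_gap: 0.0473
```

Run:
```python
from h import *
arc(0)
im,d,p=snap('wrist','w36');a=cv2.resize(im[100:320,200:440],None,fx=2.7,fy=2.7,interpolation=cv2.INTER_CUBIC); cv2.imwrite('pics/c25.png',a[:,:,::-1])
```

```text
tcp [0.5563 0.176  0.2384] rotfix [-0.15 -0.07  0.39] F [ 1.   1.6 -1.1] gap 0.0473 t 32.15
lat -0.0013 h 0.1254 r 0.1254 ang -0.6 axoff -0.0016
```

View pics/c25.png

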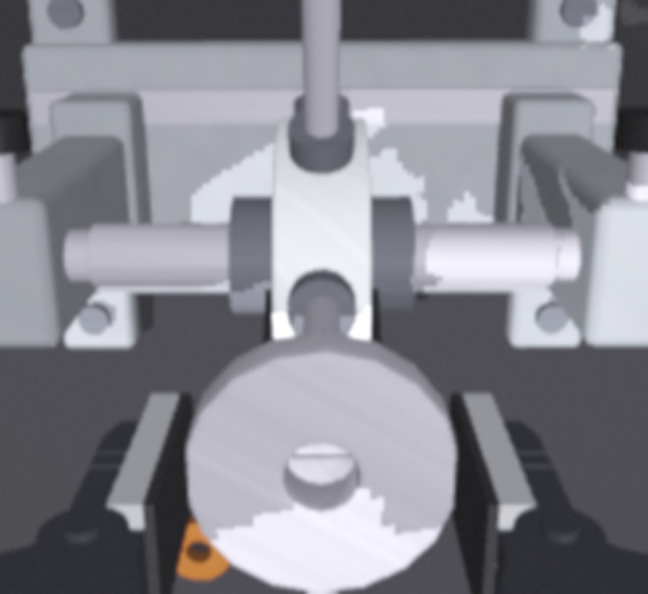

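step_arm(
  deltas=[
    [[0.7,0,2.5,0,0,0,0.3],[0.7,0,0,-4,0,0,0],[0.7,0,0,-4,0,0,0],[0.7,0,0,0,0,0,0]],
  ],
)

```text
clock: 32.7
position: [0.5565, 0.1787, 0.2311]
eef_rot: [0.46, -0.459, 0.538, -0.537]
ft_force: [-0.1, 0.2, -1.1]
finger_gap: 0.0472
```

Run:
```python
from h import *
arc(0)
im,d,p=snap('wrist','w37');a=cv2.resize(im[100:320,200:440],None,fx=2.7,fy=2.7,interpolation=cv2.INTER_CUBIC); cv2.imwrite('pics/c26.png',a[:,:,::-1])
```

```text
tcp [0.5565 0.1787 0.2311] rotfix [-0.15  0.03  0.05] F [-0.1  0.2 -1.1] gap 0.0472 t 32.7
lat 0.0015 h 0.1181 r 0.1182 ang 0.7 axoff -0.0017
```

View pics/c26.png

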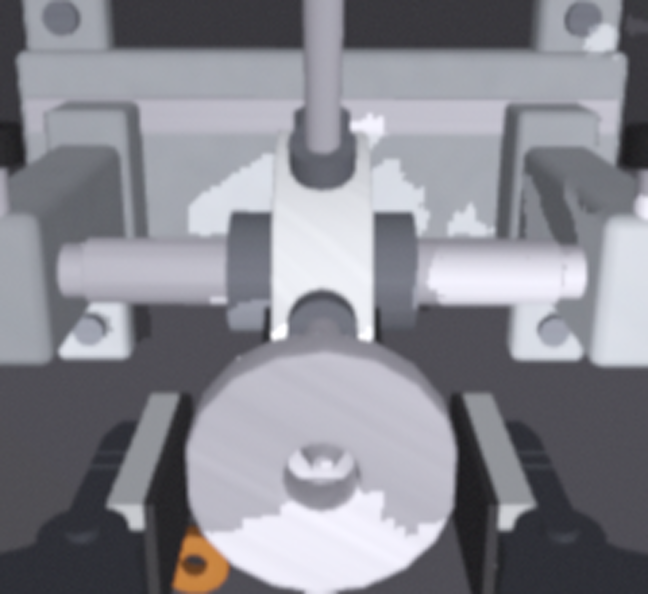

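step_arm(
  deltas=[
    [[0.7,0,0,-6,0,0,0],[0.7,0,0,-6,0,0,0],[0.7,0,0,0,0,0,0]],
  ],
)

```text
clock: 33.12
position: [0.5565, 0.1787, 0.2184]
eef_rot: [0.46, -0.459, 0.538, -0.537]
ft_force: [0.1, 1.2, -1.9]
finger_gap: 0.0471
```

Run:
```python
from h import *
arc(0)
im,d,p=snap('wrist','w38');a=cv2.resize(im[100:320,200:440],None,fx=2.7,fy=2.7,interpolation=cv2.INTER_CUBIC); cv2.imwrite('pics/c27.png',a[:,:,::-1])
```

```text
tcp [0.5565 0.1787 0.2184] rotfix [-0.15  0.04  0.05] F [ 0.1  1.2 -1.9] gap 0.0471 t 33.12
lat 0.0014 h 0.1054 r 0.1054 ang 0.8 axoff -0.0017
```

View pics/c27.png

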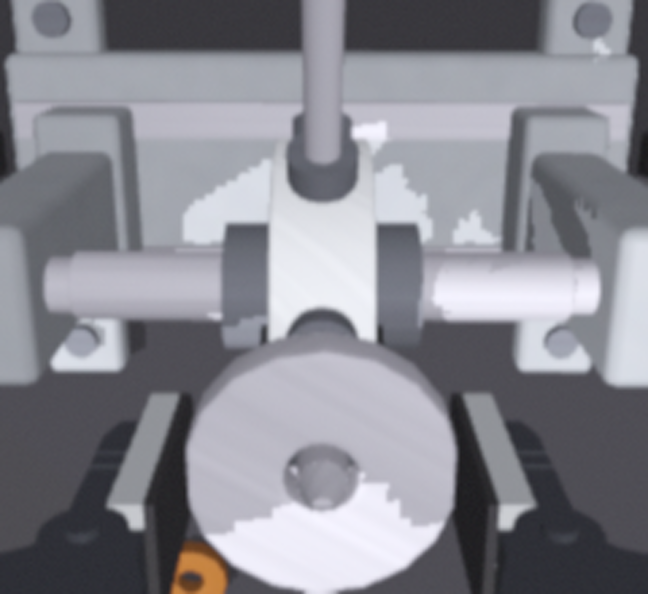

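step_arm(
  deltas=[
    [[0.7,0,0,-11,0,0,0],[0.7,0,0,-11,0,0,0],[0.7,0,0,-9,0,0,0],[0.7,0,0,0,0,0,0],[0.4,0,0,0,0,0,0],[0.1,0,0,0,0,0,0],[0,0,0,0,0,0,0],[0,0,0,45,0,0,0],[0,0,0,45,0,0,0],[0,0,0,0,0,0,0]],
  ],
)

```text
clock: 34.42
position: [0.5567, 0.1787, 0.2798]
eef_rot: [-0.462, 0.458, -0.537, 0.537]
ft_force: [-0.5, -0.5, 1.0]
finger_gap: 0.0858
```

Run:
```python
from h import *
arc(0)
im,d,p=snap('wrist','w39');a=cv2.resize(im[100:300,220:420],None,fx=3,fy=3,interpolation=cv2.INTER_CUBIC); 
im,d,p=snap('side','s39');b=cv2.resize(im[130:240,240:350],(600,600),interpolation=cv2.INTER_CUBIC); cv2.imwrite('pics/c28.png',cv2.resize(np.hstack([a,b])[:,:,::-1],(800,400)))
cv2.imwrite('pics/c29.png',im[220:390,200:420,::-1])
```

```text
tcp [0.5567 0.1787 0.2798] rotfix [-0.19  0.24  0.05] F [-0.5 -0.5  1. ] gap 0.0858 t 34.42
lat 0.0015 h 0.1668 r 0.1668 ang 0.5 axoff -0.0015
```

View pics/c28.png

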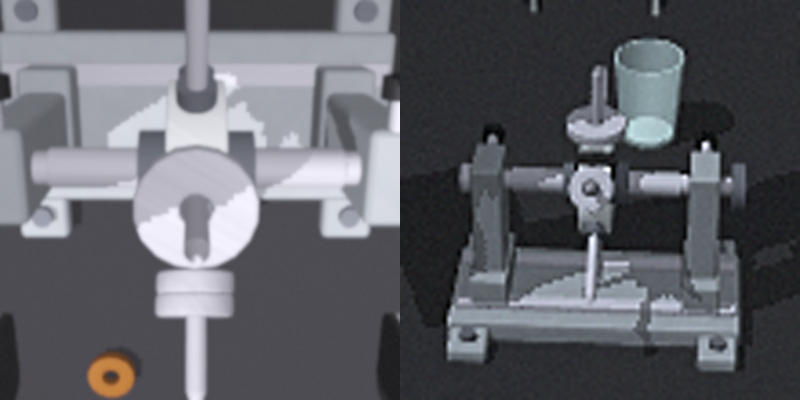

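View pics/c29.png

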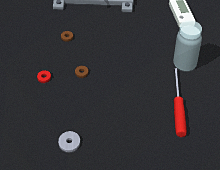

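step_arm(
  deltas=[
    [[0,-5,-35,0,0,0,0],[0,-11,-57,0,0,0,0],[0,-11,-57,0,0,0,0],[0,-11,-57,0,0,0,0],[0,-11,-57,0,0,0,0],[0,-11,-57,0,0,0,0],[0,-11,-57,0,0,0,0],[0,-11,-57,0,0,0,0],[0,-11,-50,-40,0,0,0],[0,-8,-25,-50,0,0,0],[0.1,-6,-15,-50,0,0,0],[0.2,0,0,0,0,0,0]],
  ],
)

```text
clock: 36.02
position: [0.4342, -0.3529, 0.1098]
eef_rot: [0.454, -0.466, 0.549, -0.524]
ft_force: [-0.5, 0.5, 0.1]
finger_gap: 0.0685
```

Run:
```python
from h import *
tool()
snap('wrist','w40'); rings('w40')
```

```text
tcp [ 0.4342 -0.3529  0.1098] rotfix [-0.88 -2.04 -0.06] F [-0.5  0.5  0.1] gap 0.0685 t 36.02
px 342 197 P [ 0.4506 -0.355   0.01  ] dia 0.0499 0.0482
px 615 376 P [ 0.6833 -0.5684  0.01  ] dia 0.0655 0.0481
```

View pics/w40.png

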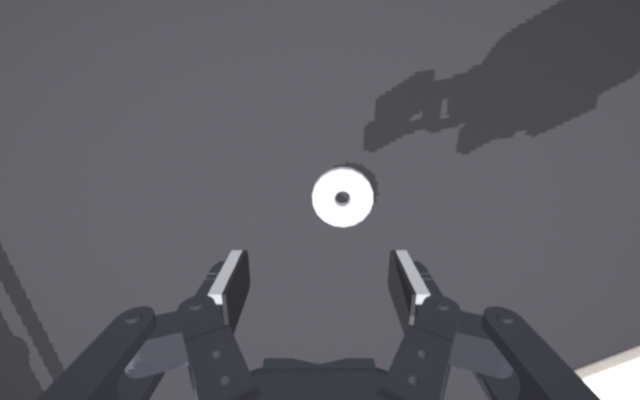

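step_arm(
  deltas=[
    [[0.2,7,-1,-35,-0.6,-1.3,0],[0.2,6,0,-30,-0.3,-0.7,0],[0.2,2,0,-15,0,0,0],[0.2,0,0,0,0,0,0]],
  ],
)

```text
clock: 36.58
position: [0.4582, -0.356, 0.0424]
eef_rot: [-0.463, 0.46, -0.527, 0.544]
ft_force: [-0.2, -0.5, 0.2]
finger_gap: 0.0683
```

Run:
```python
from h import *
tool()
snap('wrist','w41'); rings('w41')
```

```text
tcp [ 0.4582 -0.356   0.0424] rotfix [ 0.91  1.05 -0.34] F [-0.2 -0.5  0.2] gap 0.0683 t 36.58
px 303 230 P [ 0.4507 -0.3538  0.01  ] dia 0.0491 0.0466
```

step_arm(
  deltas=[
    [[0.2,-5,1.5,-20,0.6,0.8,-0.3],[0.2,-1.5,1,-14,0.2,0,0],[0.2,0,0,-5,0,0,0],[0.2,0,0,0,0,0,0]],
  ],
)

```text
clock: 37.12
position: [0.453, -0.3551, 0.0049]
eef_rot: [-0.461, 0.459, -0.534, 0.54]
ft_force: [0.7, 0.0, -0.2]
finger_gap: 0.0685
```

Run:
```python
from h import *
tool()
snap('wrist','w42'); rings('w42')
```

```text
tcp [ 0.453  -0.3551  0.0049] rotfix [ 0.33  0.47 -0.02] F [ 0.7  0.  -0.2] gap 0.0685 t 37.12
px 311 261 P [ 0.4507 -0.3528  0.01  ] dia 0.0483 0.0455
```

step_arm(
  deltas=[
    [[0.2,-1.8,1.5,-5,0.3,0.4,0],[0.2,-0.5,0.8,-2.5,0,0,0],[0.2,0,0,0,0,0,0],[0.4,0,0,0,0,0,0],[0.7,0,0,0,0,0,0],[0.7,0,0,0,0,0,0],[0.7,0,0,0,0,0,0]],
  ],
)

```text
clock: 38.05
position: [0.4514, -0.3536, -0.0011]
eef_rot: [-0.46, 0.46, -0.536, 0.538]
ft_force: [-0.0, -0.1, 0.2]
finger_gap: 0.0475
```

Run:
```python
from h import *
tool()
snap('wrist','w43'); rings('w43')
```

```text
tcp [ 0.4514 -0.3536 -0.0011] rotfix [ 0.15  0.17 -0.02] F [-0.  -0.1  0.2] gap 0.0475 t 38.05
px 319 270 P [ 0.4526 -0.3531  0.01  ] dia 0.0479 0.0454
```

step_arm(
  deltas=[
    [[0.7,0,0,30,0,0,0],[0.7,0,0,60,0,0,0],[0.7,0,0,60,0,0,0],[0.7,2,15,60,0,0,0],[0.7,10,45,60,0,0,0],[0.7,11,55,10,0,0,0],[0.7,11,57,0,0,0,0],[0.7,11,57,0,0,0,0],[0.7,11,57,0,0,0,0],[0.7,11,57,0,0,0,0],[0.7,11,57,0,0,0,0],[0.7,11,50,0,0,0,0]],
  ],
)

```text
clock: 39.6
position: [0.5351, 0.1022, 0.2681]
eef_rot: [0.458, -0.457, 0.541, -0.537]
ft_force: [0.6, -0.6, -0.5]
finger_gap: 0.0476
```

step_arm(
  deltas=[
    [[0.7,8,35,0,0,0,0],[0.7,5,25,0,0,0,0],[0.7,0,0,0,0,0,0]],
  ],
)

```text
clock: 39.98
position: [0.5475, 0.1684, 0.2649]
eef_rot: [0.459, -0.46, 0.54, -0.535]
ft_force: [0.2, -0.1, -1.4]
finger_gap: 0.0476
```

Run:
```python
from h import *
arc(0)
im,d,p=snap('wrist','w44');a=cv2.resize(im[100:320,200:440],None,fx=2.7,fy=2.7,interpolation=cv2.INTER_CUBIC); cv2.imwrite('pics/c30.png',a[:,:,::-1])
```

```text
tcp [0.5475 0.1684 0.2649] rotfix [-0.32 -0.34  0.11] F [ 0.2 -0.1 -1.4] gap 0.0476 t 39.98
lat -0.0101 h 0.1519 r 0.1522 ang -3.8 axoff -0.0091
```

View pics/c30.png

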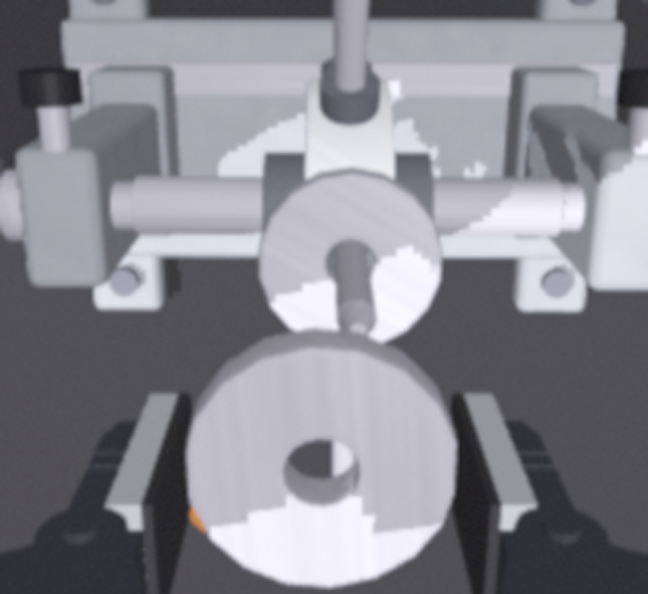

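step_arm(
  deltas=[
    [[0.7,6,6,-5,-0.2,-0.3,0],[0.7,3,4,-8,0,0,0],[0.7,0,0.5,-8,0,0,0],[0.7,0,0,0,0,0,0]],
  ],
)

```text
clock: 40.52
position: [0.5568, 0.1755, 0.2414]
eef_rot: [0.457, -0.459, 0.539, -0.538]
ft_force: [0.4, -0.7, -1.8]
finger_gap: 0.0475
```

Run:
```python
from h import *
arc(0)
im,d,p=snap('wrist','w45');a=cv2.resize(im[100:320,200:440],None,fx=2.7,fy=2.7,interpolation=cv2.INTER_CUBIC); cv2.imwrite('pics/c31.png',a[:,:,::-1])
```

```text
tcp [0.5568 0.1755 0.2414] rotfix [ 0.01 -0.14  0.42] F [ 0.4 -0.7 -1.8] gap 0.0475 t 40.52
lat -0.0017 h 0.1284 r 0.1284 ang -0.8 axoff -0.001
```

View pics/c31.png

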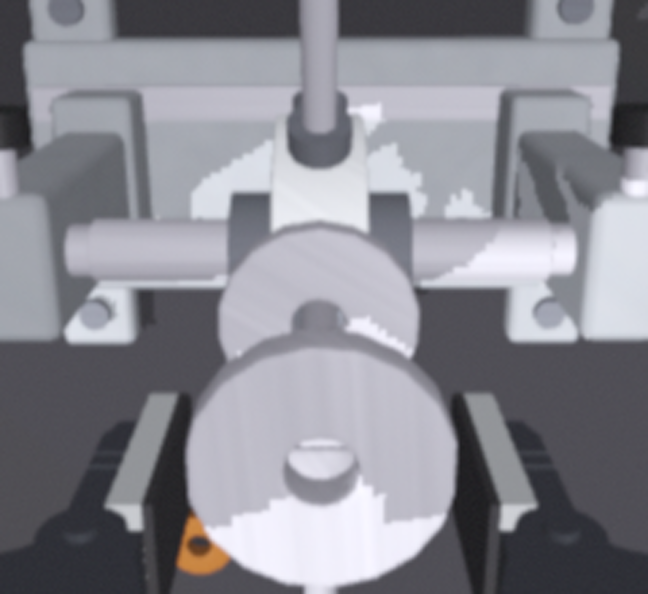

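step_arm(
  deltas=[
    [[0.7,-0.3,3,-1,0,0,0.3],[0.7,0,0,-5,0,0,0],[0.7,0,0,-5,0,0,0],[0.7,0,0,0,0,0,0]],
  ],
)

```text
clock: 41.08
position: [0.5568, 0.1785, 0.231]
eef_rot: [0.459, -0.459, 0.538, -0.538]
ft_force: [0.3, 0.9, -2.2]
finger_gap: 0.0477
```

Run:
```python
from h import *
arc(0)
im,d,p=snap('wrist','w46');a=cv2.resize(im[100:320,200:440],None,fx=2.7,fy=2.7,interpolation=cv2.INTER_CUBIC); cv2.imwrite('pics/c32.png',a[:,:,::-1])
```

```text
tcp [0.5568 0.1785 0.231 ] rotfix [-0.01  0.    0.12] F [ 0.3  0.9 -2.2] gap 0.0477 t 41.08
lat 0.0013 h 0.118 r 0.118 ang 0.6 axoff -0.0014
```

View pics/c32.png

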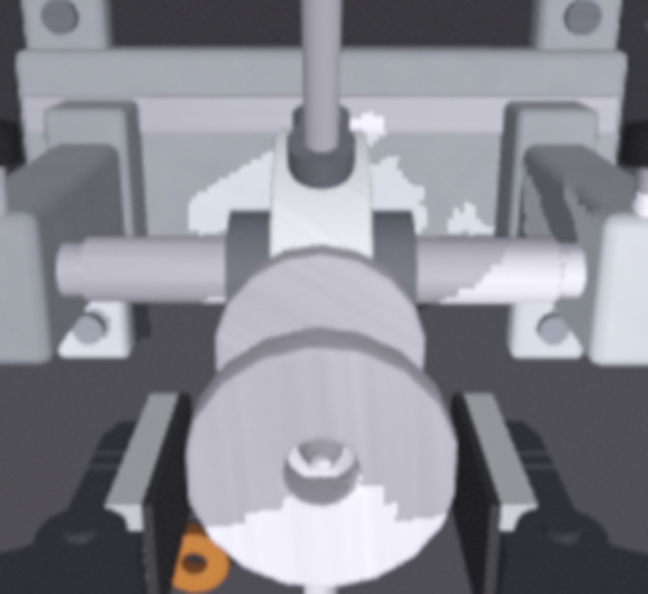

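step_arm(
  deltas=[
    [[0.7,0,0,-8,0,0,0],[0.7,0,0,-9,0,0,0],[0.7,0,0,-9,0,0,0],[0.7,0,0,-7,0,0,0],[0.7,0,0,0,0,0,0],[0.4,0,0,0,0,0,0],[0.1,0,0,0,0,0,0],[0,0,0,0,0,0,0],[0,0,0,45,0,0,0],[0,0,0,40,0,0,0],[0,0,0,0,0,0,0]],
  ],
)

```text
clock: 42.5
position: [0.5569, 0.1785, 0.2847]
eef_rot: [-0.46, 0.458, -0.537, 0.538]
ft_force: [-0.2, -0.7, 0.2]
finger_gap: 0.0854
```

Run:
```python
from h import *
arc(0)
im,d,p=snap('wrist','w47');a=cv2.resize(im[100:300,220:420],None,fx=3,fy=3,interpolation=cv2.INTER_CUBIC); 
im,d,p=snap('side','s47');b=cv2.resize(im[130:240,240:350],(600,600),interpolation=cv2.INTER_CUBIC); cv2.imwrite('pics/c33.png',cv2.resize(np.hstack([a,b])[:,:,::-1],(800,400)))
im,d,p=load('w47')
for v in range(190,240,3): print(v,dep(p,d,318,v).round(4))
```

```text
tcp [0.5569 0.1785 0.2847] rotfix [-0.05  0.17  0.12] F [-0.2 -0.7  0.2] gap 0.0854 t 42.5
lat 0.0013 h 0.1717 r 0.1717 ang 0.4 axoff -0.0013
190 [0.5595 0.1889 0.2016]
193 [0.5592 0.1868 0.2022]
196 [0.5588 0.1839 0.2005]
199 [0.5584 0.1814 0.2002]
202 [0.5583 0.1812 0.2063]
205 [0.5583 0.1812 0.2128]
208 [0.5583 0.1814 0.2194]
211 [0.5583 0.1815 0.2256]
214 [0.5583 0.1816 0.2314]
217 [0.5583 0.1812 0.2355]
220 [0.5581 0.1804 0.2387]
223 [0.558  0.1794 0.2412]
226 [0.5571 0.1742 0.2339]
229 [0.5545 0.1573 0.2013]
232 [0.5541 0.1546 0.2009]
235 [0.5537 0.152  0.2009]
238 [0.5512 0.1361 0.1732]
```

View pics/c33.png

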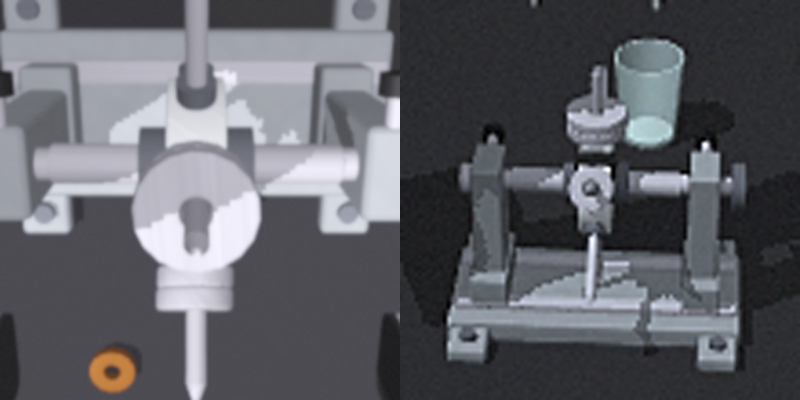

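View pics/s47.png

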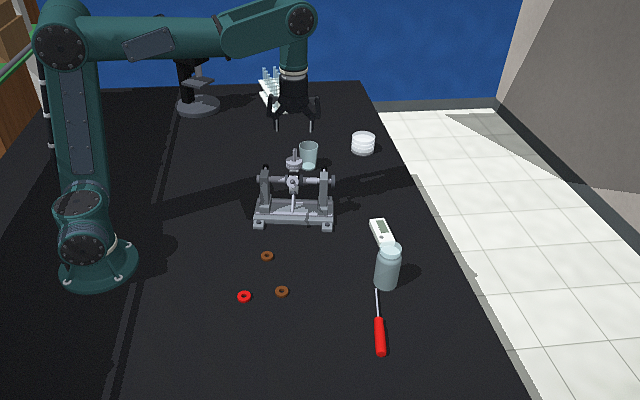

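step_arm(
  deltas=[
    [[0,0,-0.5,-30,0,0,0],[0,0,0,-25,0,0,0],[0.2,0,0,-14,0,0,0],[0.6,0,0,-4,0,0,0],[1,0,0,0,0,0,0],[1,0,0,0,0,0,0],[1,0,0,0,0,0,0],[1,0,0,0,0,0,0],[1,0,0,0,0,0,0]],
  ],
  grip_force=30,
)

```text
clock: 43.72
position: [0.548, 0.178, 0.2022]
eef_rot: [0.453, -0.467, 0.543, -0.532]
ft_force: [-1.0, -0.5, -1.8]
finger_gap: 0.0246
```

Run:
```python
from h import *
arc(0)
```

```text
tcp [0.548  0.178  0.2022] rotfix [ 0.08 -1.42  0.03] F [-1.  -0.5 -1.8] gap 0.0246 t 43.73
lat -0.0006 h 0.0892 r 0.0892 ang -0.4 axoff -0.0101
```

step_arm(
  deltas=[
    [[0.4,0,0,6,0,0,0],[0.3,5,0,3,0,-1,0],[0.3,3.5,0,0,0,-0.4,0],[0.3,0,0,0,0,0,0]],
  ],
)

```text
clock: 44.22
position: [0.5588, 0.1781, 0.2142]
eef_rot: [-0.462, 0.458, -0.536, 0.539]
ft_force: [0.4, 0.3, -0.3]
finger_gap: 0.0597
```

Run:
```python
from h import *
arc(0)
im,d,p=snap('wrist','w48'); cv2.imwrite('pics/c34.png',cv2.resize(im[80:400,120:520],(750,600))[:,:,::-1])
```

```text
tcp [0.5588 0.1781 0.2142] rotfix [0.02 0.41 0.05] F [ 0.4  0.3 -0.3] gap 0.0597 t 44.23
lat 0.0012 h 0.1012 r 0.1012 ang 0.7 axoff 0.0006
```

View pics/c34.png

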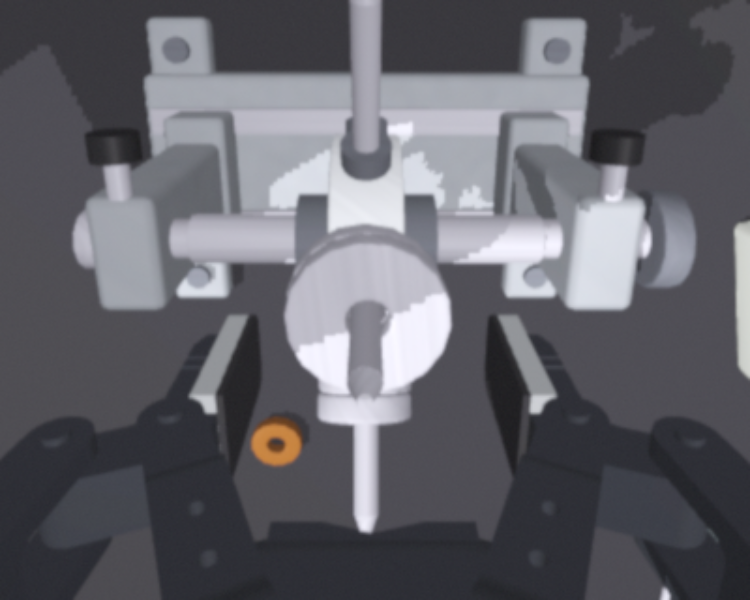

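step_arm(
  deltas=[
    [[0.3,-2,0,-3,0,0.3,0],[0.3,0,0,0,0,0,0],[1,0,0,0,0,0,0],[1,0,0,0,0,0,0],[1,0,0,0,0,0,0],[1,0,0,0,0,0,0],[1,0,0,0,0,0,0],[1,0,0,0,0,0,0]],
  ],
)

```text
clock: 45.28
position: [0.5566, 0.178, 0.2105]
eef_rot: [-0.46, 0.459, -0.537, 0.538]
ft_force: [0.1, 0.0, -0.0]
finger_gap: 0.0077
```

Run:
```python
from h import *
arc(0)
```

```text
tcp [0.5566 0.178  0.2105] rotfix [0.03 0.08 0.05] F [ 0.1  0.  -0. ] gap 0.0077 t 45.27
lat 0.0008 h 0.0975 r 0.0975 ang 0.5 axoff -0.0015
```

step_arm(
  deltas=[
    [[1,2.6,16.6,-1.5,0,0,0],[1,2.5,16.2,-4.3,0,0,0],[1,1.2,7.5,-3.6,0,0,0],[1,0,0,0,0,0,0]],
  ],
)

```text
clock: 45.78
position: [0.5623, 0.2136, 0.203]
eef_rot: [-0.455, 0.461, -0.535, 0.542]
ft_force: [-0.0, 0.5, -0.3]
finger_gap: 0.0079
```

Run:
```python
from h import *
arc(0)
```

```text
tcp [0.5623 0.2136 0.203 ] rotfix [ 0.73 -0.    0.34] F [-0.   0.5 -0.3] gap 0.0079 t 45.77
lat 0.0369 h 0.09 r 0.0973 ang 22.3 axoff -0.0013
```

step_arm(
  deltas=[
    [[1,1.2,7.5,-3.3,0,0,0],[1,0.8,5,-2.7,0,0,0],[1,0,0,0,0,0,0]],
  ],
)

```text
clock: 46.15
position: [0.5642, 0.2251, 0.1977]
eef_rot: [-0.454, 0.462, -0.535, 0.543]
ft_force: [-0.1, -0.5, 1.2]
finger_gap: 0.0078
```

Run:
```python
from h import *
arc(0)
im,d,p=snap('wrist','w49'); cv2.imwrite('pics/c35.png',cv2.resize(im[80:400,120:520],(750,600))[:,:,::-1])
im,d,p=snap('side','s49');b=cv2.resize(im[130:240,240:350],(600,600),interpolation=cv2.INTER_CUBIC); cv2.imwrite('pics/c36.png',b[:,:,::-1])
```

```text
tcp [0.5642 0.2251 0.1977] rotfix [ 0.89 -0.01  0.42] F [-0.1 -0.5  1.2] gap 0.0078 t 46.15
lat 0.0485 h 0.0847 r 0.0976 ang 29.8 axoff -0.0013
```

View pics/c35.png

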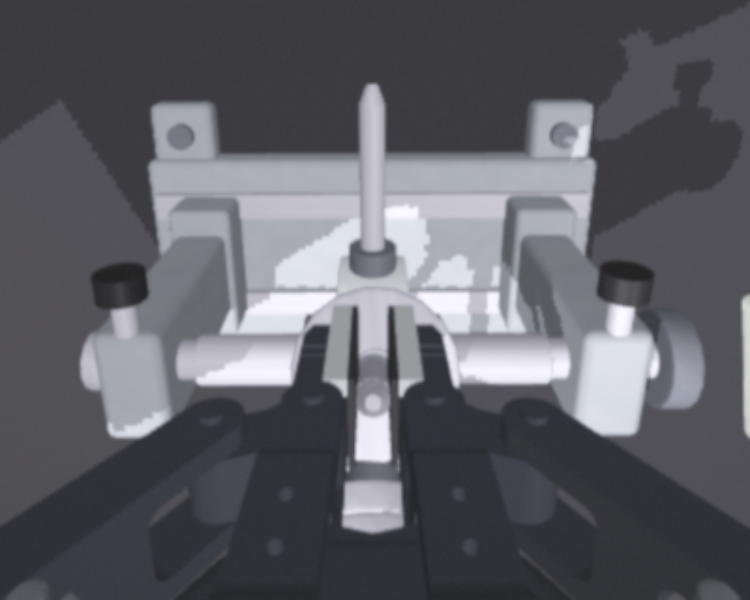

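View pics/c36.png

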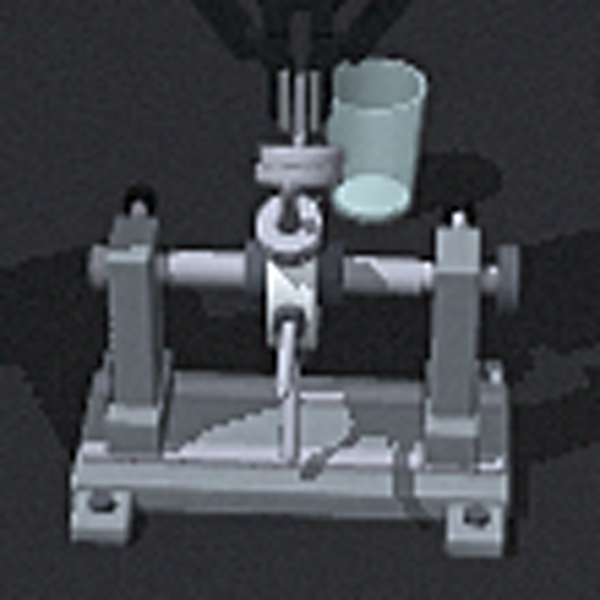

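step_arm(
  deltas=[
    [[0.6,0,0,0,0,0,0],[0.2,0,0,0,0,0,0],[0,0,0,0,0,0,0],[0,0,0,0,0,0,0],[0,0,0,40,0,0,0],[0,0,-10,45,0.5,0,0.4],[0,0,-15,20,0,0,0],[0,0,0,0,0,0,0]],
  ],
)

```text
clock: 47.25
position: [0.5629, 0.201, 0.3027]
eef_rot: [-0.458, 0.462, -0.537, 0.537]
ft_force: [-0.0, 0.2, -0.4]
finger_gap: 0.0857
```

Run:
```python
from h import *
arc(0)
im,d,p=snap('wrist','w50'); cv2.imwrite('pics/c37.png',cv2.resize(im[80:400,120:520],(750,600))[:,:,::-1])
```

```text
tcp [0.5629 0.201  0.3027] rotfix [ 0.22 -0.21 -0.09] F [-0.   0.2 -0.4] gap 0.0857 t 47.25
lat 0.0244 h 0.1897 r 0.1913 ang 7.3 axoff 0.0012
```

View pics/c37.png

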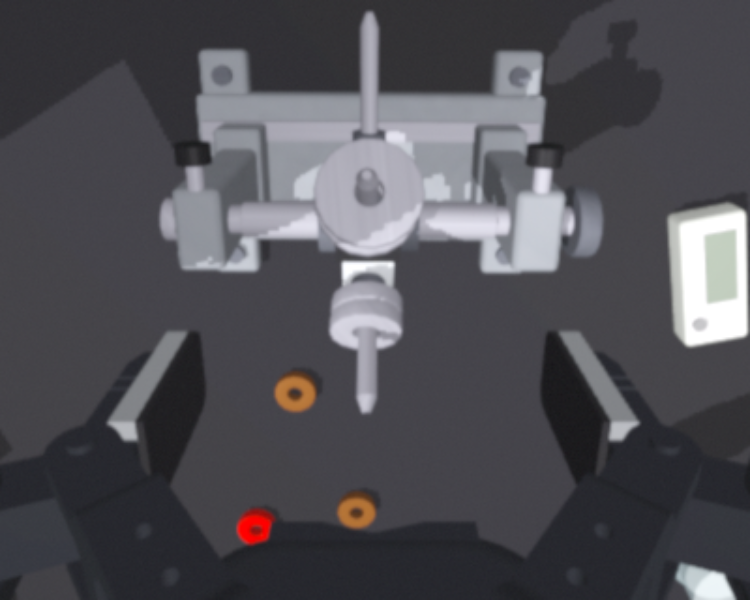

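Run:
```python
from h import *
im,d,p=load('w50')
px=lambda x,y:(120+x/1.875,80+y/1.875)
for n,x,y in [('R',366,411),('L',367,170),('P90',369,12)]:
    print(n,angr(p,*px(x,y),.11))
u=int(px(366,0)[0])
P=np.array([dep(p,d,u+k,v) for k in(-1,0,1) for v in range(int(px(0,355)[1]),int(px(0,392)[1]))])
l=(P-C0)@L_; h=P[:,2]-.132; k=np.polyfit(h,l,1); print('R pin slope ang',np.degrees(np.arctan(k[0])),l.min(),l.max(),h.min(),h.max())
# perpendicular distance of a pin line assuming +4.5 surface
c=np.array([l.mean(),h.mean()]); print('R centre',c,'ang',np.degrees(np.arctan2(*c)),'offset corr',np.degrees(.0045/np.hypot(*c)))
P=np.array([dep(p,d,int(px(369,0)[0]),v) for v in range(int(px(0,30)[1]),int(px(0,110)[1]))])
l=(P-C0)@L_; h=P[:,2]-.132; k=np.polyfit(l,h,1); print('P90 slope',np.degrees(np.arctan(k[0])),'h axis',h.mean()-.0045, l.mean())
```

```text
R [-31.7, -74.4]
L [28.2, -179.7]
P90 [80.0, 99.3]
R pin slope ang -31.385698175566276 -0.051850085934347506 -0.04179691251561651 0.07259869107145178 0.08745921703949594
R centre [-0.04684557  0.08016029] ang -30.301960890937288 offset corr 2.7770071978613546
P90 slope 52.74393980916913 h axis 0.009485506379403447 0.08195461321186859
```

step_arm(
  deltas=[
    [[0,-8,-52,5,0,0,0],[0,-8,-45,5,0,0,0],[0,0,0,0,0,0,0],[0,0,0,0,0,0,0]],
  ],
)

```text
clock: 47.8
position: [0.5446, 0.1051, 0.3036]
eef_rot: [0.456, -0.467, 0.539, -0.533]
ft_force: [-0.3, 0.7, -0.4]
finger_gap: 0.0852
```

Run:
```python
from h import *
arc(0)
im,d,p=snap('wrist','w51'); print(p['extrinsics'][:3,3]); cv2.imwrite('pics/c38.png',cv2.resize(im[0:260,160:480],(738,600),interpolation=cv2.INTER_CUBIC)[:,:,::-1])
```

```text
tcp [0.5446 0.1051 0.3036] rotfix [ 0.19 -0.99 -0.37] F [-0.3  0.7 -0.4] gap 0.0852 t 47.8
lat -0.0731 h 0.1906 r 0.2041 ang -21.0 axoff -0.0022
[0.56007941 0.18607356 0.44478922]
```

View pics/c38.png

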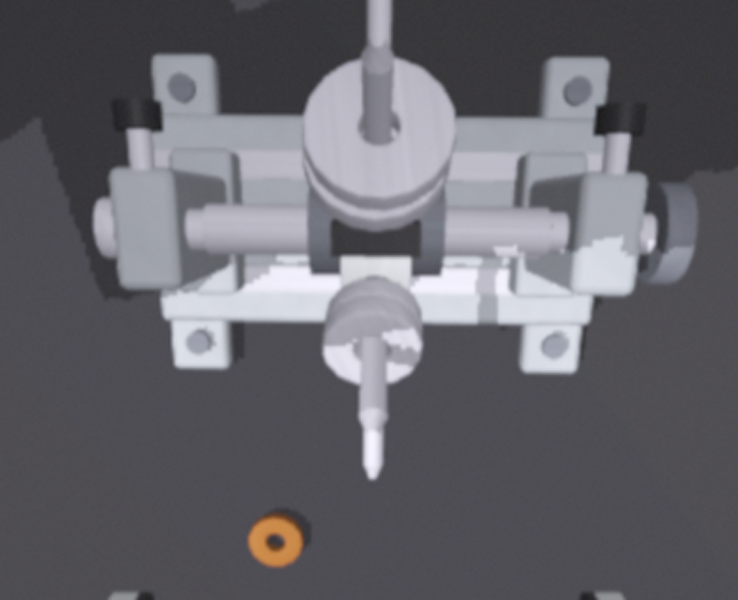

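Run:
```python
from h import *
im,d,p=load('w51')
px=lambda x,y:(160+x/2.307,y/2.307)
print('axle y,lat', [((onz(p,*px(x,230),.132)-C0)@L_).round(4) for x in (220,540)])
for n,x,y,r in [('L',379,46,.11),('R',372,417,.11),('-90',372,477,.11),('marklow',376,256,.0435)]:
    print(n,angr(p,*px(x,y),r))
for n,xs,y0,y1 in [('L',377,75,115),('R',373,365,405)]:
    P=np.array([dep(p,d,int(px(xs,0)[0])+k,v) for k in(-1,0,1) for v in range(int(y0/2.307),int(y1/2.307))])
    l=(P-C0)@L_; h=P[:,2]-.132; k=np.polyfit(h,l,1); print(n,'slope',np.degrees(np.arctan(k[0])).round(2),'ctr ang',np.degrees(np.arctan2(l.mean(),h.mean())).round(2), np.hypot(l.mean(),h.mean()).round(4))
```

```text
axle y,lat [np.float64(-0.0016), np.float64(-0.0008)]
L [25.9, 133.5]
R [-29.1, -118.6]
-90 [-48.3, -90.0]
marklow [-11.6, -160.8]
L slope 26.68 ctr ang 24.72 0.0931
R slope -30.87 ctr ang -30.37 0.0922
```

step_arm(
  deltas=[
    [[0,8,45,0,0,0,0],[0,8,45,0,0,-0.5,-0.3],[0,4,25,-10,0,0,0],[0,0,0,-30,0,0,0],[0,0,0,-20,0,0,0],[0,0,0,0,0,0,0]],
  ],
)

```text
clock: 48.6
position: [0.5632, 0.2327, 0.2363]
eef_rot: [0.458, -0.468, 0.537, -0.532]
ft_force: [0.5, 0.7, 1.1]
finger_gap: 0.0851
```

Run:
```python
from h import *
arc(0)
```

```text
tcp [0.5632 0.2327 0.2363] rotfix [ 0.19 -0.87 -0.69] F [0.5 0.7 1.1] gap 0.0851 t 48.6
lat 0.0558 h 0.1233 r 0.1353 ang 24.4 axoff -0.0034
```

step_arm(
  deltas=[
    [[0,1,-8,-15,0.2,-0.8,-0.6],[0.2,0,0,-14,0,0,0],[0.3,0,0,-6,0,0,0],[0.3,0,0,0,0,0,0]],
  ],
)

```text
clock: 49.1
position: [0.5649, 0.2275, 0.2021]
eef_rot: [0.462, -0.46, 0.536, -0.536]
ft_force: [0.6, 0.3, -0.4]
finger_gap: 0.06
```

Run:
```python
from h import *
arc(0)
im,d,p=snap('wrist','w52'); cv2.imwrite('pics/c39.png',cv2.resize(im[80:400,120:520],(750,600))[:,:,::-1])
```

```text
tcp [0.5649 0.2275 0.2021] rotfix [-0.12  0.1  -0.27] F [ 0.6  0.3 -0.4] gap 0.06 t 49.1
lat 0.051 h 0.0891 r 0.1026 ang 29.8 axoff -0.001
```

View pics/c39.png

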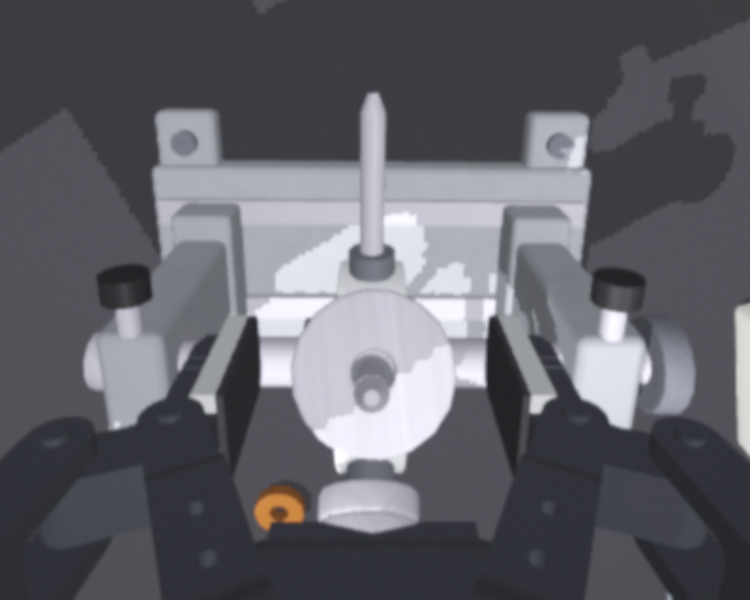

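step_arm(
  deltas=[
    [[0.3,0,-2,-3,0,0,0],[1,0,0,0,0,0,0],[1,0,0,0,0,0,0],[1,0,0,0,0,0,0],[1,0,0,0,0,0,0],[1,0,0,0,0,0,0],[1,0,0,0,0,0,0]],
  ],
)

```text
clock: 50.02
position: [0.5642, 0.226, 0.2012]
eef_rot: [0.462, -0.46, 0.537, -0.535]
ft_force: [-1.2, 0.4, -0.5]
finger_gap: 0.0074
```

Run:
```python
from h import *
arc(0)
```

```text
tcp [0.5642 0.226  0.2012] rotfix [-0.21  0.08 -0.29] F [-1.2  0.4 -0.5] gap 0.0074 t 50.02
lat 0.0493 h 0.0882 r 0.101 ang 29.2 axoff -0.0014
```

step_arm(
  deltas=[
    [[1,0.5,3.6,-2,0,0,0],[1,0,0,0,0,0,0]],
  ],
)

```text
clock: 50.28
position: [0.5647, 0.229, 0.1994]
eef_rot: [0.462, -0.46, 0.536, -0.536]
ft_force: [-0.6, 1.3, -0.1]
finger_gap: 0.0078
```

Run:
```python
from h import *
arc(0)
```

```text
tcp [0.5647 0.229  0.1994] rotfix [-0.12  0.07 -0.25] F [-0.6  1.3 -0.1] gap 0.0078 t 50.27
lat 0.0524 h 0.0864 r 0.1011 ang 31.2 axoff -0.0014
```

Moved +2°. Release and re-measure from the same overhead spot.

step_arm(
  deltas=[
    [[0.6,0,0,0,0,0,0],[0.2,0,0,0,0,0,0],[0,0,0,0,0,0,0],[0,0,0,0,0,0,0],[0,0,0,40,0,0,0],[0,0,-10,45,0,0,0],[0,-6,-40,20,0,0,0],[0,-6,-45,5,0,0,0],[0,-5,-25,0,0,0,0],[0,0,0,0,0,0,0],[0,0,0,0,0,0,0]],
  ],
)

```text
clock: 51.65
position: [0.5474, 0.1074, 0.312]
eef_rot: [-0.463, 0.46, -0.535, 0.536]
ft_force: [-0.8, -0.2, 0.5]
finger_gap: 0.0848
```

Run:
```python
from h import *
arc(0)
im,d,p=snap('wrist','w53'); print(p['extrinsics'][:3,3]); cv2.imwrite('pics/c40.png',cv2.resize(im[0:260,160:480],(738,600),interpolation=cv2.INTER_CUBIC)[:,:,::-1])
```

```text
tcp [0.5474 0.1074 0.312 ] rotfix [-0.18  0.23 -0.39] F [-0.8 -0.2  0.5] gap 0.0848 t 51.65
lat -0.0704 h 0.199 r 0.211 ang -19.5 axoff 0.0002
[0.55985311 0.18740061 0.45394215]
```

View pics/c40.png

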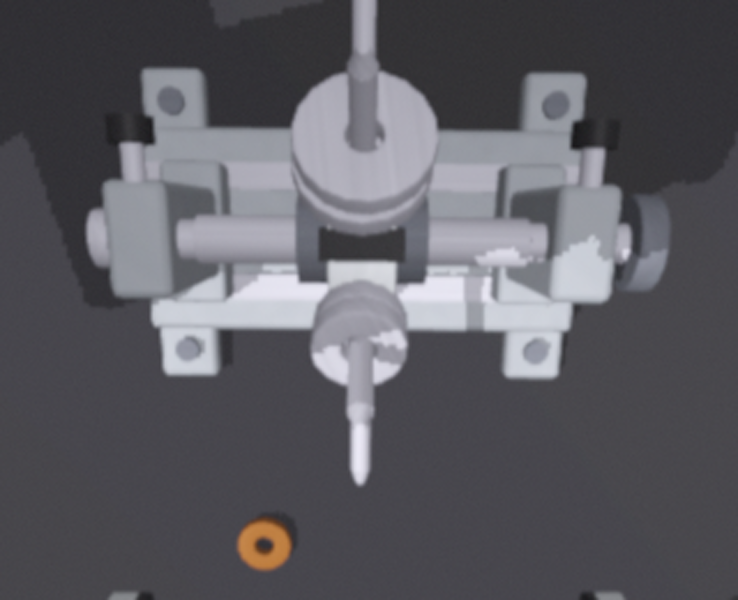

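Run:
```python
from h import *
im,d,p=load('w53')
px=lambda x,y:(160+x/2.307,y/2.307)
print('axle lat', [((onz(p,*px(x,239),.132)-C0)@L_).round(4) for x in (220,520)])
for n,x,y,r in [('L',363,52,.11),('R',360,416,.11),('marklow',360,262,.0435)]:
    print(n,angr(p,*px(x,y),r))
for n,xs,y0,y1 in [('L',362,82,122),('R',360,360,402)]:
    P=np.array([dep(p,d,int(px(xs,0)[0])+k,v) for k in(-1,0,1) for v in range(int(y0/2.307),int(y1/2.307))])
    l=(P-C0)@L_; h=P[:,2]-.132; k=np.polyfit(h,l,1); print(n,'slope',np.degrees(np.arctan(k[0])).round(2),'ctr ang',np.degrees(np.arctan2(l.mean(),h.mean())).round(2), np.hypot(l.mean(),h.mean()).round(4))
```

```text
axle lat [np.float64(-0.0012), np.float64(-0.0004)]
L [28.3, 130.8]
R [-28.2, -120.8]
marklow [-10.0, -162.6]
L slope -7.18 ctr ang 23.95 0.1007
R slope -27.79 ctr ang -28.09 0.0922
```

step_arm(
  deltas=[
    [[0,-20,-55,5,0,0,0],[0,-20,-55,0,0,0,0],[0,-20,-55,0,0,0,0],[0,-20,-55,0,0,0,0],[0,-20,-55,0,0,0,0],[0,0,-40,0,0,0,0],[0,0,0,0,0,0,0],[0,0,0,0,0,0,0]],
  ],
)

```text
clock: 52.7
position: [0.4471, -0.2077, 0.313]
eef_rot: [0.468, -0.465, 0.533, -0.53]
ft_force: [-0.8, -0.0, 0.6]
finger_gap: 0.0855
```

Run:
```python
from h import *
im,d,p=snap('top','t54');a=cv2.resize(im[180:285,225:330],(600,600),interpolation=cv2.INTER_CUBIC)
im,d,p=snap('side','s54');b=cv2.resize(im[130:240,240:350],(600,600),interpolation=cv2.INTER_CUBIC); cv2.imwrite('pics/c41.png',cv2.resize(np.hstack([a,b])[:,:,::-1],(800,400)))
```

```text
(no output)
```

View pics/c41.png

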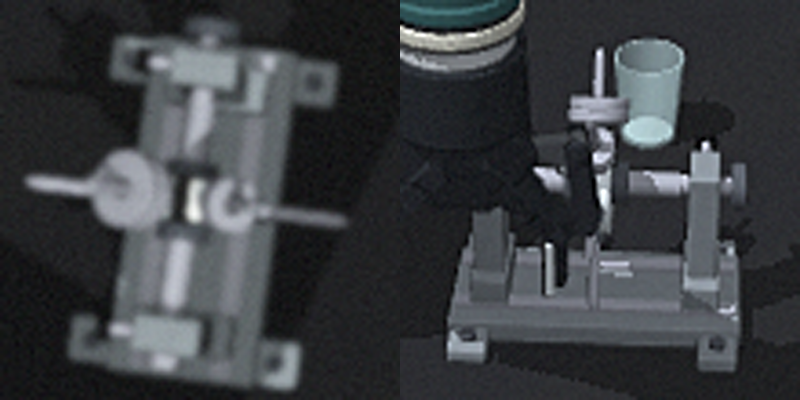

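View pics/t54.png

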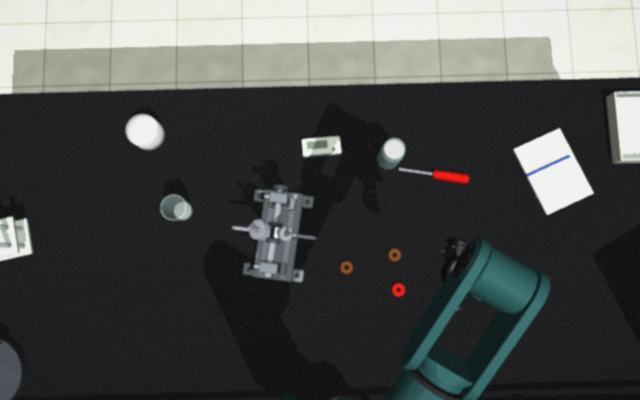

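Top view: larges seated on the left pin, smalls on the right pin, mark between them. Look-alikes, jar, beaker, screwdriver and thermometer sit at their starting pixels.

```bash
python3 -c "
from rig import *
job_done(); print(state()['clock'])"
```

```text
the job is handed in; nothing more can be done
the job is handed in; nothing more can be done
```

I handed the job in with all four disc weights on their pins and the hub mark up between them. It took about 53 s of the 210 s allowed.

**What I did:**
- The rotor started with the mark on its left side. I turned it by gripping a pin until the right pin was upright, then slid both small discs down onto it.
- I turned it on until the left pin was upright and slid both large discs down onto that one.
- I turned it back about 30° to bring the mark up, then corrected it by a further 2°.

**Last checks:**
- Wrist-camera measurements put the mark within about 1° of straight up. Individual readings disagreed by 2–3°, and one depth reading on the left pin was unusable and was discarded.
- The last top picture shows the discs down on their pins and no other silver disc on the bench. In the last side picture the gripper partly hid the rotor.
- In the top picture the brown and red look-alikes, jar, beaker, screwdriver and thermometer were at their starting positions.
- The right pin leaned about 4–5° left when I let go of it. I pushed it to within about 1–2° of upright with the first small disc while sliding it on.

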